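# Load, cover and crank a scan tray at the customs bench

## Robot

A 6-joint arm with a two-finger parallel gripper is mounted at the origin on the work surface. World frame = base frame: x ahead of the robot, y to its left, z up, the work surface at z = 0. Lengths are in mm, angles in rad, forces in N, time in s.
With the tool pointing down it reaches from about 350 to 725 mm from the base axis. Payload 6 kg.
Tool frame: the origin (TCP) lies midway between the tips of the shut fingers; the grasp point (between the pads) lies 19 mm behind it; x points along the fingers, z is the direction in which the jaws open and shut, and the axes are right-handed (so a half turn about x gives the same grasp; the last joint's range is limited). The gripper opens to 85 mm and grips with 20 to 120 N. Pads are 22 mm wide; open, the fingers measure 114 mm over their backs; the gripper's body (76 mm by 85 mm) begins 54 mm behind the grasp point. The pads swing forward as they close: fully open they stand 13 mm farther back than shut.
Start: joints at [-0.848, 0.04, 0.085, 0, -1.615, -0.334], TCP at [227.454, -555.192, 231.261] pointing down, gripper open.
Joint ranges: [-2.56, 2.56], [-1.29, 2.01], [-1.08, 1.49], [-3.29, 1.98], [-2.81, -0.18], [-2.99, 2.99]. Speed limits (rad/s): [2.57, 2.57, 3.01, 3.14, 3.14, 3.14].

## Interface

Orientations are given as a unit quaternion [x, y, z, w].
In Python, from workcell import * gives the robot as it stands.
- The arm moves only by the tool carry_out, never from a script. Its argument "motion" is one flat list of numbers, 5 for each row, row after row: the shift along the tool's x, y, z in m, then the turn about the tool's x in rad, then the opening, from 0 (shut) to 1 (fully open). In form: [dx, dy, dz, spin, claw, dx, dy, dz, spin, claw, ...]. A call has 1 to 12 rows; each row shifts and turns the pose as measured when the row begins, along the tool's axes as they then stand; what a row does not reach is not made up. A row lasts 1/8 s, in which the tool goes at most 62.5 mm and 10.7 degrees, less where a joint would pass 70% of its speed; a pose out of reach is approached as far as the arm can. A call is refused whole if a number of a shift passes 0.0625 or a number of a turn 0.188, either way. A call with a gripper value outside its range is refused whole. The fingers move at their own pace and stop on an object; "squeeze" is the grip in N (left out, the last holds). Time passes only in rows, so rows that do not move let the fingers close. It gives the time, the measured TCP pose, the force and the opening at its end, in the units of the state.
- state(): the state, without advancing time (a new reading comes with each control period).
- capture(name): name is "side" or "top"; returns the picture (420x560x3 uint8, red, green, blue); there is no depth.
- camera_params(name): a dict with "fov_y" (degrees; the focal length in pixels is half the picture's height over the tangent of half this angle, whatever the lens; pixels are square), "cx", "cy" (the principal point, pixels), "dist_coeffs" ([k1, k2, p1, p2, k3] as OpenCV has them; the pictures are not rectified), "rvec" (rotation vector, rad) and "tvec" (3), from world to camera coordinates, as OpenCV has them. Camera axes: x right, y down, z forward; pixel columns grow to the right and rows downward; lengths in mm; the calibration is good to about 2 mm. A picture is of the moment at which its call begins. camera_params takes no time and is no camera call.
- finish_job(): hands the job in, once; it reports no verdict.
The state is a dict: "clock": time; "q": joint angles; "qvel": joint speeds; "joint_efforts": joint torques, N m; "position": TCP position; "orientation": TCP orientation; "wrist_force": force on the tool from outside, world axes, zero at the start; "torque": the same for the moment, N m; "gripper_width": finger opening in mm.
Only numpy, scipy, OpenCV 4.12 (cv2) and the standard library are available. Lean on these libraries where they do the work, as an engineer would, in place of code of your own. Each camera call takes 0.05 s, during which the arm holds its last target.

## Task

Put every held article on the table (whichever are there of the brass doorknob, the two chrome hubcap centre caps and the mahogany jewellery box) into the blue lower tray on the slide, while that tray is still at its loading end. Then stack the green upper tray on it so that all four corner lugs drop fully into the sockets, and after that wind the hand crank clockwise, seen from above, until the slide stands at its far stop under the scanner arch. Move the slide only by its crank, not by pushing the trays, leave the other things on the table alone, and let go of everything at the end.

Things in the scene. Friction and masses are not known exactly. Their poses are not given: they have to be found in the camera images.
- lower_tray (a point): Blue open tray fixed on the slide. This point: centre of its underside, 30 mm above the table. Long axis y. Inside 120 mm (x) by 240 mm (y), floor 6 mm thick, walls 5 mm thick, rim 64 mm above this point (inside depth 58 mm). Outside its two y ends stand four steel ears with square socket holes, 18 mm wide and 22 mm deep, open at the top flush with the rim, centred at x = +-51, y = +-134 mm; with the ears it is 296 mm long and 130 mm wide. It travels along its own +x.
- slide (a joint): Travel of the slide with the lower tray: 0 to 0.16 m, 0 = loading end, 0.16 = far stop under the white scanner arch. It is geared to the crank: 0.16 m in two turns (12.73 mm per rad). It starts 0 to 13 mm off the loading end, which still counts as the loading end (up to 25 mm). Pushing it directly takes about 16 N and is not wanted. The arch stands across the slide beyond the tray, opening 240 mm high.
- crank (a joint): Hand crank on a vertical axis, on a grey gear post 100 mm tall (75 x 75 mm) at the -y side of the slide. Reads 0 to 12.57 rad (two full turns, hard stops at both ends), grows clockwise seen from above and stays where it is left. It starts between 0 and 1 rad. It takes about 0.2 N m, some 4 N at the grip.
- crank_grip (a point): Middle of the crank's upright black grip, about 150 mm above the table and 50 mm from the crank's axis: a flat paddle fixed to the crank arm (it does not spin), 14 mm thick along the circle, 26 mm wide along the radius, standing free from 26 mm below this point to 20 mm above it; the arm's top is 26 mm below this point. Gripped across its 14 mm, the gripper has to turn with the crank.
- crank_axis (a point): Point on the crank's vertical axis, 145 mm above the table (fixed to the slide's base).
- upper_tray: Green shallow tray, 130 mm (x) by 296 mm (y), walls 35 mm tall, about 0.5 kg, empty. Origin: centre of the underside of its floor. Four round-ended steel lugs, 13 mm in diameter, stand 14 mm down below the floor at x = +-51, y = +-134 mm; on the table it stands on them (origin at 14 mm). Seated, its floor lies on the lower tray's rim, its origin 64 mm above the point lower_tray and its x and y axes along the lower tray's (either way round).
- handle (a point): Centre of the upper tray's handle: a straight black bar 16 x 16 mm in section, 122 mm long along the tray's y, on two posts 110 mm apart, centred over the tray 64 mm above its origin.
- doorknob: Hollow brass doorknob standing on its round rose, 57 mm tall; rose 52 mm in diameter, neck 26 mm, knob 56 mm in diameter at 36 mm height. 0.22 kg. Origin: centre of its underside. May be absent.
- cap_a: Chrome hubcap centre cap, a low disc 60 mm in diameter with straight sides to 20 mm, domed to 27 mm (dark centre badge to 29 mm). 0.12 kg. Origin: centre of its underside. May be absent.
- cap_b: Second chrome hubcap centre cap, the same as cap_a. May be absent.
- jewel_box: Closed mahogany jewellery box, 80 mm (its x) by 56 mm (its y) by 42 mm tall (rosettes on the lid to 44.5 mm). 0.2 kg. Origin: centre of its underside. May be absent.
- mirror: Bystander: inspection mirror on a telescoping handle, lying, 240 mm long. Leave alone.
- tape_roll: Bystander: yellow tape roll, 90 mm in diameter, 40 mm tall. Leave alone.
- rubber_stamp: Bystander: wooden hand stamp, 70 x 35 mm, 72 mm tall. Leave alone.
- flashlight: Bystander: lying metal flashlight, 155 mm long. Leave alone.
Mind the look-alikes: they are no part of the job. What is shaped like the jewel_box but purple is not meant.

How it is judged:
By the outcome, as a careful person would: the job done as asked, in the order asked, and still so for the second after the job is handed in, with the robot touching nothing.
Of doorknob, cap_a, cap_b, jewel_box only 2 to 3 are there at a start; the rules pass over those that are not, and their reading is None.
At some moment in a run one of doorknob, cap_a, cap_b, jewel_box may be knocked a few centimetres aside while the robot is not near it.
It also fails if it takes over 210 s, if anything falls off the work surface, if the arm or the gripper's body presses on something with over 40 N, if the wrist force passes 120 N, or if a joint passes its speed limit or range.

## Working session

There is one attempt and no reset: what is moved stays moved. The work goes in short steps, Python scripts to look and compute and a tool call to move; the robot and the scene stay as the last step left them, time stands still between calls to the robot, and variables do not carry over. Pictures are saved under pics/ and viewed, and the job is handed in when it is done.

Besides the shell and the picture viewer there is one more tool, called after "Request:" as a command line: name --argument value ..., lists and objects as JSON in quotes. carry_out: Moves the arm, as the interface text tells. Its arguments: {"type":"object","properties":{"motion":{"type":"array","items":{"type":"number"}},"squeeze":{"type":"number"}},"required":["motion"]}

```bash
mkdir -p pics; ls
cat > h.py <<'E'
from workcell import *
import numpy as np, cv2
from scipy.spatial.transform import Rotation as R
def K(p):
    f=210/np.tan(np.radians(p["fov_y"])/2)
    return np.array([[f,0,p["cx"]],[0,f,p["cy"]],[0,0,1.]])
def ray(name,uv):
    p=camera_params(name);Rm=cv2.Rodrigues(np.array(p["rvec"],float))[0];t=np.array(p["tvec"],float).ravel()
    u=cv2.undistortPoints(np.array(uv,float).reshape(-1,1,2),K(p),np.array(p["dist_coeffs"],float)).reshape(-1,2)
    d=np.c_[u,np.ones(len(u))]@Rm
    return -Rm.T@t,d
def onz(name,uv,z):
    c,d=ray(name,uv); s=(z-c[2])/d[:,2]; return c+d*s[:,None]
def proj(name,P):
    p=camera_params(name)
    return cv2.projectPoints(np.array(P,float).reshape(-1,1,3),np.array(p["rvec"],float),np.array(p["tvec"],float),K(p),np.array(p["dist_coeffs"],float))[0].reshape(-1,2)
def cap(name,fn):
    im=capture(name); cv2.imwrite("pics/"+fn+".png",im[:,:,::-1]); return im
def st():
    s=state(); r=R.from_quat(s["orientation"]).as_matrix()
    print("t",round(s["clock"],2),"pos",np.round(s["position"],1),"x",np.round(r[:,0],3),"y",np.round(r[:,1],3),"z",np.round(r[:,2],3),"F",np.round(s["wrist_force"],1),"w",round(s["gripper_width"],1),"q5",round(s["q"][5],2))
    return s,r
E
python3 - <<'E'
from h import *
a=cap("side","s0");b=cap("top","t0");st()
for n in("side","top"):
    p=camera_params(n);print(p, ray(n,[[280,210]]))
E
```

```text
pics
t 0.1 pos [ 227.4 -554.9  230.4] x [-0.001  0.001 -1.   ] y [-0.925 -0.379  0.   ] z [-0.379  0.925  0.002] F [-0.1  0.1  0.3] w 85.3 q5 -0.33
{'fov_y': 44.15482403205577, 'cx': 274.0619858520004, 'cy': 212.22971358372814, 'dist_coeffs': array([-0.13363412,  0.        ,  0.        ,  0.        ,  0.        ]), 'rvec': array([ 0.14700875, -2.80348252,  1.27890585]), 'tvec': array([ 493.20495334,  110.4537197 , 1632.33688811])} (array([ 348.67018784, 1206.8087506 , 1158.45440396]), array([[ 0.07982849, -0.75425804, -0.65182229]]))
{'fov_y': 51.09978426791022, 'cx': 282.2572951815606, 'cy': 212.39925980557246, 'dist_coeffs': array([-0.07538931,  0.        ,  0.        ,  0.        ,  0.        ]), 'rvec': array([ 2.19303366, -2.12849644,  0.13506373]), 'tvec': array([ -13.00747777,  491.95281431, 1319.6238989 ])} (array([ 329.48967734,    4.75154255, 1369.30930614]), array([[ 0.12579093,  0.00303016, -0.99208049]]))
```

View pics/s0.png

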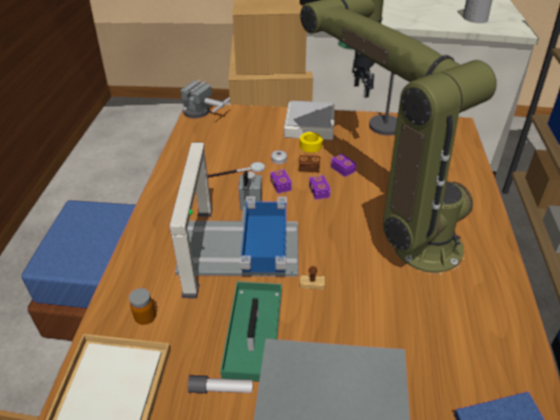

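View pics/t0.png

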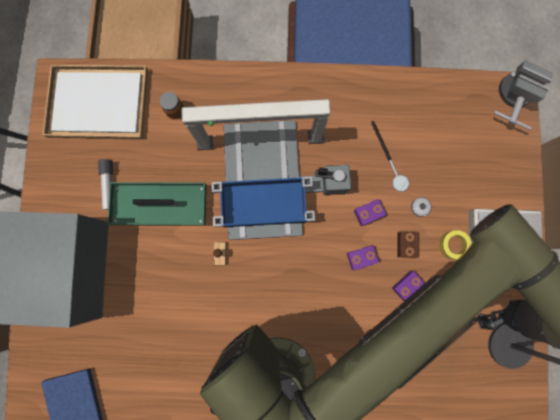

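Run:
```python
import cv2
a=cv2.imread("pics/s0.png");b=cv2.imread("pics/t0.png")
cv2.imwrite("pics/s0c.png",cv2.resize(a[120:280,170:370],None,fx=4,fy=4,interpolation=cv2.INTER_CUBIC)[:600])
cv2.imwrite("pics/t0c.png",cv2.resize(b[100:300,300:560],None,fx=3,fy=3,interpolation=cv2.INTER_CUBIC))
```

```text
(no output)
```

View pics/s0c.png

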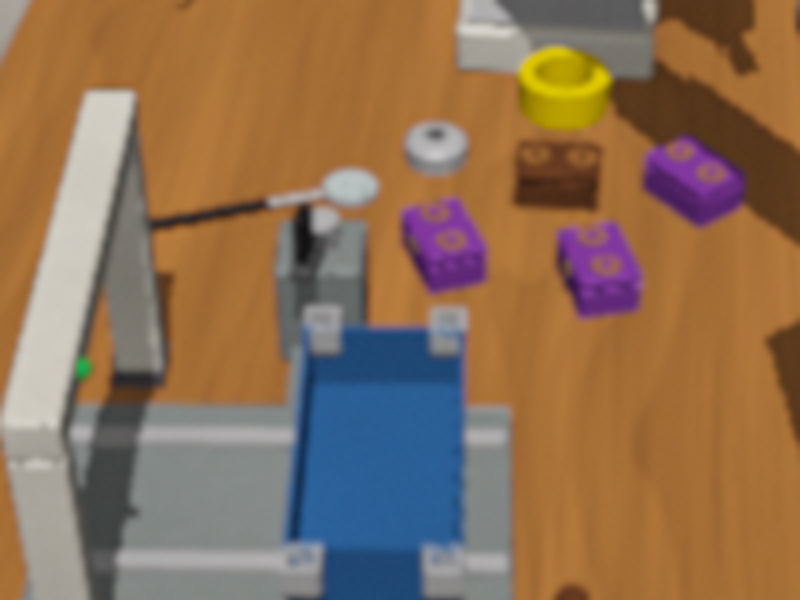

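View pics/t0c.png

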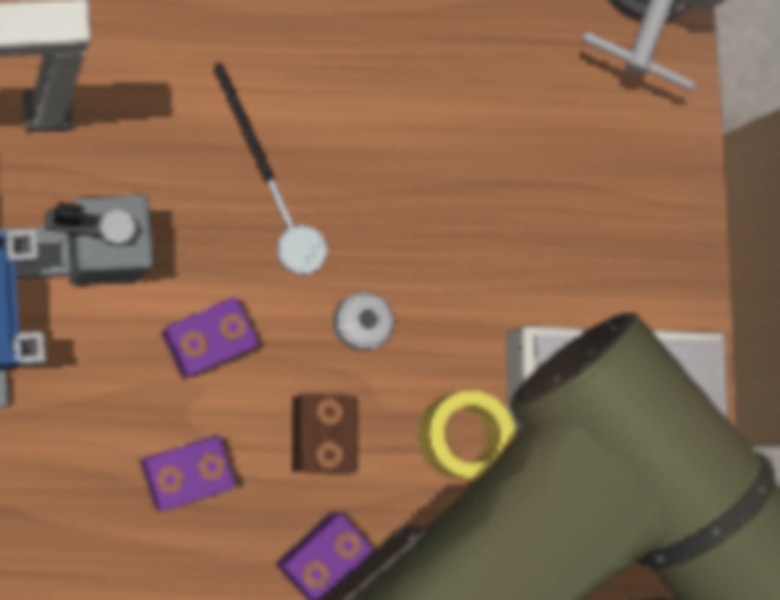

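```bash
cat > det.py <<'E'
from h import *
def blobs(im,lo,hi,amin=40):
    hsv=cv2.cvtColor(im,cv2.COLOR_RGB2HSV); m=cv2.inRange(hsv,np.array(lo),np.array(hi))
    m=cv2.morphologyEx(m,cv2.MORPH_CLOSE,np.ones((3,3)))
    c,_=cv2.findContours(m,cv2.RETR_EXTERNAL,cv2.CHAIN_APPROX_NONE)
    return sorted([k for k in c if cv2.contourArea(k)>amin],key=cv2.contourArea,reverse=True)
def rectz(name,c,z):
    P=onz(name,c.reshape(-1,2),z)[:,:2].astype(np.float32)
    (cx,cy),(w,h),a=cv2.minAreaRect(P)
    if w<h: w,h,a=h,w,a+90
    return np.round([cx,cy,w,h,(a+90)%180-90],1)
E
python3 - <<'E'
from det import *
b=cv2.imread("pics/t0.png")[:,:,::-1].copy()
hsv=cv2.cvtColor(b,cv2.COLOR_RGB2HSV)
for n,(u,v) in dict(box=(409,250),cap=(416,207),green=(120,200),blue=(250,200),tray_in=(290,210),wood=(350,300),grip=(322,172)).items(): print(n,hsv[v,u])
print("blue"); 
for c in blobs(b,(100,140,40),(120,255,255),300)[:4]: print(cv2.boundingRect(c),rectz("top",c,94))
print("green")
for c in blobs(b,(65,80,30),(90,255,255),300)[:3]: print(cv2.boundingRect(c),rectz("top",c,49))
print(onz("top",[[409,245]],43),onz("top",[[421.5,207]],22),onz("side",[[309,160]],42),onz("side",[[279,156]],22))
print("axis",onz("top",[[339,175.5]],135),"grip",onz("top",[[323,171.5]],170))
E
```

```text
box [ 10 132 114]
cap [165   3 189]
green [ 74  86 125]
blue [108 150 143]
tray_in [108 148 140]
wood [ 12 134 168]
grip [15 17 30]
blue
(222, 179, 83, 47) [514.1  59.9 240.8 127.1 -85. ]
green
(111, 184, 94, 40) [505.8 384.7 289.6 120.5 -88.4]
[[ 402.37362251 -386.33435307   43.        ]] [[ 523.19395654 -432.64890693   22.        ]] [[ 406.73285946 -380.12724049   42.        ]] [[ 523.88300826 -424.20910356   22.        ]]
axis [[ 590.77914546 -157.53478057  135.        ]] grip [[ 593.29032902 -108.09496127  170.        ]]
```

```bash
cat >> h.py <<'E'
def plan(tgt,jaw=None):
    """tgt world mm; jaw: world angle deg of jaw line. prints spin needed, and shift in tool axes (before spin and after spin)"""
    s,r=st(); sp=0
    if jaw is not None:
        a=np.degrees(np.arctan2(r[1,2],r[0,2])); d=(jaw-a+90)%180-90
        # spin about tool x (down): positive spin turns z dir ... compute
        sp=-np.radians(d) if r[2,0]<0 else np.radians(d)
        print("jaw now",round(a,1),"d",round(d,1),"spin",round(sp,3),"q5 after approx",round(s["q"][5]+sp,2), "alt spin",round(sp-np.sign(sp)*np.pi,3))
    dw=(np.array(tgt)-s["position"])/1000
    print("shift tool now",np.round(r.T@dw,4)," after spin",np.round((r@R.from_euler('x',sp).as_matrix()).T@dw,4))
E
python3 - <<'E'
from h import *
plan([402,-386,230],90)
E
```

```text
t 0.1 pos [ 227.4 -554.9  230.4] x [-0.001  0.001 -1.   ] y [-0.925 -0.379  0.   ] z [-0.379  0.925  0.002] F [-0.1  0.1  0.3] w 85.3 q5 -0.33
jaw now 112.3 d -22.3 spin 0.389 q5 after approx 0.06 alt spin -2.753
shift tool now [ 0.0005 -0.2256  0.0901]  after spin [ 0.0005 -0.1746  0.1689]
```

Request:
carry_out --motion '[0,0,0,0.13,1,0,0,0,0.13,1,0,0,0,0.13,1,0,-0.04,0.04,0,1,0,-0.04,0.04,0,1,0,-0.04,0.04,0,1,0,-0.04,0.04,0,1,0,0,0,0,1]'

```text
clock: 1.1
position: [393.1, -391.6, 225.2]
orientation: [-0.492, 0.504, 0.499, 0.505]
wrist_force: [-0.8, -0.1, 0.1]
gripper_width: 85.1
```

Run:
```python
from h import *
a=cap("side","s1");b=cap("top","t1");plan([402,-386,230],90)
cv2.imwrite("pics/st1.png",cv2.resize(np.vstack([a[60:260,100:500],b[100:400,160:560]])[:,:,::-1],None,fx=1.2,fy=1.2))
```

```text
t 1.2 pos [ 391.2 -393.6  225.5] x [-0.006  0.008 -1.   ] y [-1.     0.02   0.006] z [0.02  1.    0.008] F [ 0.4 -0.3  0.3] w 85.2 q5 -1.16
jaw now 88.8 d 1.2 spin -0.02 q5 after approx -1.18 alt spin 3.121
shift tool now [-0.0045 -0.0106  0.0079]  after spin [-0.0045 -0.0108  0.0077]
```

View pics/st1.png

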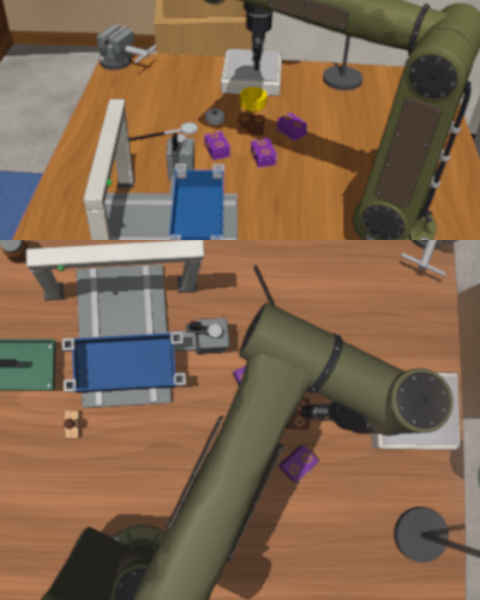

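Run:
```python
from det import *
for n,f,roi in(("top","t0",(390,225,430,262)),("top","t0",(405,190,440,225)),("side","s0",(295,150,325,178)),("side","s0",(265,145,295,167))):
    im=cv2.imread("pics/%s.png"%f)[:,:,::-1].copy(); x0,y0,x1,y1=roi
    hsv=cv2.cvtColor(im,cv2.COLOR_RGB2HSV)[y0:y1,x0:x1]
    if "265" in str(roi) or "405" in str(roi): m=(hsv[:,:,1]<60)
    else: m=(hsv[:,:,2]<125)
    m=m.astype(np.uint8)
    nn,l,s,ce=cv2.connectedComponentsWithStats(m); i=1+np.argmax(s[1:,4]); print(n,s[i],ce[i]+[x0,y0])
    c=cv2.findContours((l==i).astype(np.uint8),cv2.RETR_EXTERNAL,2)[0][0]+[x0,y0]
    for z in (0,20,42): print(z,rectz(n,c,z))
```

```text
top [  7   6  23  27 487] [407.5338809  243.95687885]
0 [ 408.  -396.    82.7   70.2    0. ]
20 [ 406.8 -390.2   81.5   69.2    0. ]
42 [ 405.6 -383.7   80.1   68.1    0. ]
top [  6   7  20  20 299] [420.80602007 206.51839465]
0 [ 527.6 -437.2   63.1   59.1  -70.1]
20 [ 524.7 -430.7   62.2   58.3  -70.1]
42 [ 521.5 -423.6   61.2   57.3  -70.1]
side [  3   6  22  17 263] [308.66920152 165.04562738]
0 [ 408.  -416.4  103.8   79.3  -89.5]
20 [ 407.  -388.4  102.    78.   -89.5]
42 [ 405.9 -357.5  100.    76.5  -89.5]
side [  6   6  16  13 164] [278.59146341 156.62195122]
0 [ 528.7 -449.4   81.8   58.8  -84.7]
20 [ 525.6 -420.8   80.4   57.8  -84.7]
42 [ 522.2 -389.4   78.8   56.7  -84.7]
```

Request:
carry_out --motion '[0.03,-0.014,0.005,-0.02,1,0.03,0,0,0,1,0.03,0,0,0,1,0,0,0,0,1]'

```text
clock: 1.7
position: [401.6, -391.9, 133.3]
orientation: [-0.495, 0.501, 0.502, 0.502]
wrist_force: [-0.1, -0.0, 1.0]
gripper_width: 85.3
```

Run:
```python
from h import *
plan([405,-389,8],90)
```

```text
t 1.7 pos [ 401.6 -391.9  133.3] x [-0.006  0.007 -1.   ] y [-1.     0.006  0.006] z [0.006 1.    0.007] F [-0.1 -0.   1. ] w 85.3 q5 -1.16
jaw now 89.6 d 0.4 spin -0.006 q5 after approx -1.17 alt spin 3.135
shift tool now [ 0.1253 -0.0041  0.002 ]  after spin [ 0.1253 -0.0041  0.002 ]
```

Request:
carry_out --motion '[0.03,-0.004,0.003,0,1,0.03,0,0,0,1,0.03,0,0,0,1,0.025,0,0,0,1,0,0,0,0,1]'

```text
clock: 2.33
position: [405.6, -395.1, 24.8]
orientation: [-0.498, 0.503, 0.496, 0.503]
wrist_force: [0.1, 0.5, -0.5]
gripper_width: 85.3
```

Run:
```python
from h import *
plan([405,-389,8],90)
a=cap("side","s2");
cv2.imwrite("pics/s2c.png",cv2.resize(a[100:230,220:400],None,fx=4,fy=4,interpolation=2)[:,:,::-1])
```

```text
t 2.33 pos [ 405.6 -395.1   24.8] x [ 0.002 -0.001 -1.   ] y [-1.     0.012 -0.002] z [ 0.012  1.    -0.001] F [ 0.1  0.5 -0.5] w 85.3 q5 -1.17
jaw now 89.3 d 0.7 spin -0.012 q5 after approx -1.18 alt spin 3.129
shift tool now [0.0168 0.0007 0.0061]  after spin [0.0168 0.0007 0.0061]
```

View pics/s2c.png

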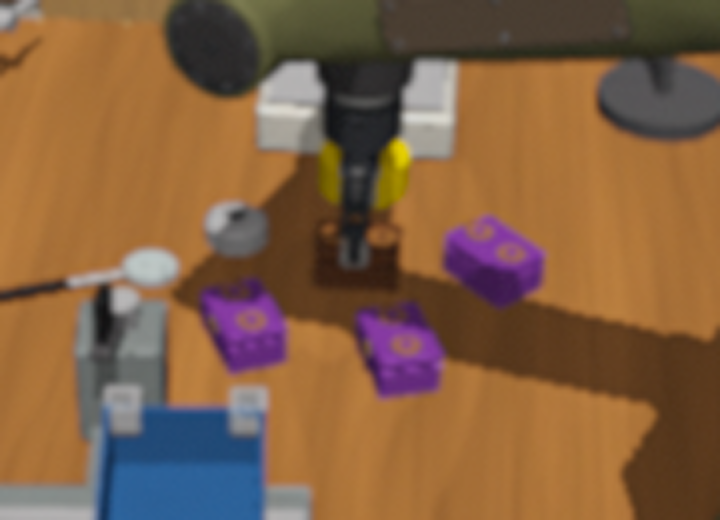

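Request:
carry_out --motion '[0,0,0.006,0,1,0.016,0,0,0,1,0,0,0,0,0.3,0,0,0,0,0.3,0,0,0,0,0.3,0,0,0,0,0.3]' --squeeze 50

```text
clock: 3.12
position: [408.9, -391.2, 14.9]
orientation: [-0.501, 0.502, 0.493, 0.504]
wrist_force: [-0.2, -0.3, 0.0]
gripper_width: 55.2
```

Run:
```python
from h import *
st()
```

```text
t 3.12 pos [ 408.9 -391.2   14.9] x [ 0.01  -0.007 -1.   ] y [-1.     0.012 -0.01 ] z [ 0.012  1.    -0.007] F [-0.2 -0.3  0. ] w 55.2 q5 -1.18
```

Request:
carry_out --motion '[-0.05,0,0,0,0.3,-0.05,0,0,0,0.3,-0.05,0,0,0,0.3,-0.04,0,0,0,0.3,0,0,0,0,0.3]'

```text
clock: 3.75
position: [405.5, -389.1, 207.3]
orientation: [-0.499, 0.503, 0.495, 0.504]
wrist_force: [-0.2, 0.0, -2.6]
gripper_width: 55.2
```

Run:
```python
from h import *
st()
b=cv2.imread("pics/t0.png")
cv2.imwrite("pics/t0d.png",cv2.resize(b[150:250,200:360],None,fx=5,fy=5,interpolation=cv2.INTER_CUBIC))
cap("top","t3")
```

```text
t 3.75 pos [ 405.5 -389.1  207.3] x [ 0.004 -0.003 -1.   ] y [-1.     0.013 -0.004] z [ 0.013  1.    -0.003] F [-0.2  0.  -2.6] w 55.2 q5 -1.18
```

View pics/t0d.png

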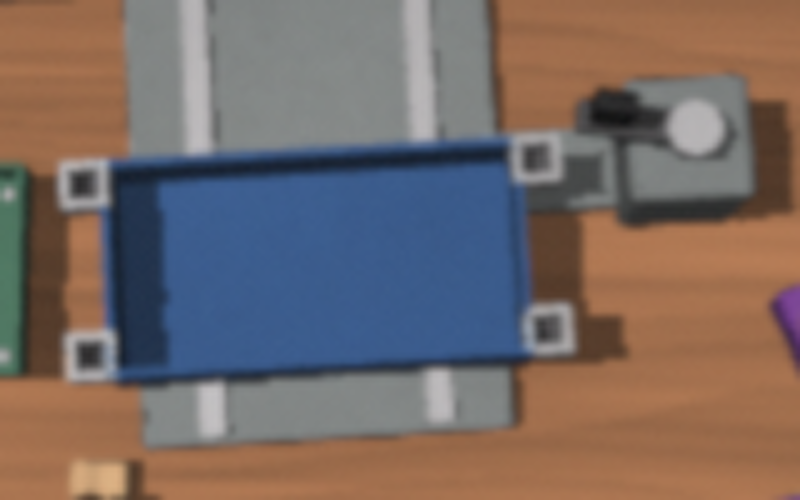

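View pics/t3.png

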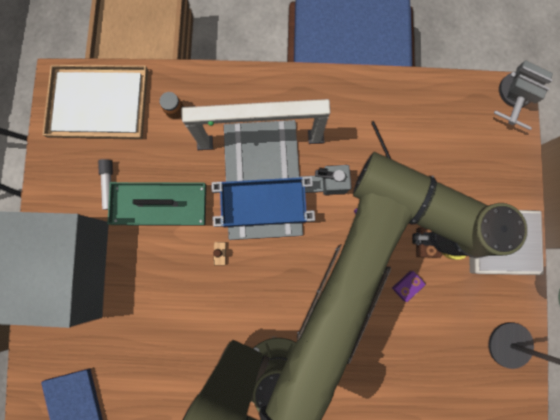

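Run:
```python
from h import *
u=np.array([[84,184],[537,158],[550,328],[90,354.]]); u=(u+.5)/5-.5+[200,150]
P=onz("top",u,94)[:,:2];print(P.round(1),P.mean(0))
l=(P[0]+P[3])/2-(P[1]+P[2])/2; print("len",np.linalg.norm(l),np.degrees(np.arctan2(l[1],l[0])))
w=(P[0]+P[1])/2-(P[2]+P[3])/2; print("w",np.linalg.norm(w),np.degrees(np.arctan2(w[1],w[0])))
u=np.array([[696,126],[615,107.]]);u=(u+.5)/5-.5+[200,150];print(onz("top",u[:1],130),onz("top",u[1:],170))
plan([514,125,207],90+3)
```

```text
[[555.6 198.2]
 [579.3 -68.5]
 [478.5 -78.3]
 [455.1 189.9]] [517.13014041  60.33200116]
len 268.47442165166615 95.02583738481943
w 101.0876197840941 5.172070130061291
[[ 593.87241554 -157.58948708  130.        ]] [[ 594.67613484 -106.95434044  170.        ]]
t 3.8 pos [ 405.  -388.3  204.8] x [ 0.002 -0.    -1.   ] y [-1.     0.013 -0.002] z [ 0.013  1.    -0.   ] F [-0.2 -0.  -2.5] w 55.0 q5 -1.18
jaw now 89.3 d 3.7 spin -0.065 q5 after approx -1.24 alt spin 3.077
shift tool now [-0.0022 -0.1025  0.5147]  after spin [-0.0022 -0.1357  0.5069]
```

Request:
carry_out --motion '[-0.01,0,0,-0.1,0.3,0,-0.015,0.05,0,0.3,0,-0.015,0.05,0,0.3,0,-0.015,0.05,0,0.3,0,-0.015,0.05,0,0.3,0,-0.015,0.05,0,0.3,0,-0.015,0.05,0,0.3,0,-0.015,0.05,0,0.3,0,-0.015,0.05,0,0.3,0,-0.015,0.05,0,0.3,0,-0.015,0.05,0,0.3,0,0,0,0,0.3]'

```text
clock: 5.3
position: [503.6, 140.8, 188.6]
orientation: [-0.511, 0.485, 0.532, 0.47]
wrist_force: [0.3, -0.9, -2.7]
gripper_width: 55.1
```

Run:
```python
from h import *
plan([514,125,54],95)
```

```text
t 5.3 pos [503.6 140.8 188.6] x [-0.036  0.004 -0.999] y [-0.995 -0.088  0.035] z [-0.088  0.996  0.007] F [ 0.3 -0.9 -2.7] w 55.1 q5 -2.12
jaw now 95.0 d -0.0 spin 0.001 q5 after approx -2.12 alt spin -3.141
shift tool now [ 0.134  -0.0137 -0.0176]  after spin [ 0.134  -0.0137 -0.0175]
```

Request:
carry_out --motion '[0.03,-0.01,-0.0175,0,0.3,0.03,-0.004,0,0,0.3,0,0,0,0,0.3]'

```text
clock: 5.68
position: [514.9, 123.2, 121.5]
orientation: [-0.51, 0.487, 0.533, 0.467]
wrist_force: [0.4, 0.1, -1.2]
gripper_width: 55.0
```

Run:
```python
from h import *
plan([515,125,54],95)
a=cap("side","s4");b=cap("top","t4")
cv2.imwrite("pics/st4.png",np.hstack([cv2.resize(a[120:320,170:350],None,fx=2.2,fy=2.2),cv2.resize(b[120:320,180:360],None,fx=2.2,fy=2.2)])[:,:,::-1])
```

```text
t 5.67 pos [514.9 123.2 121.5] x [-0.043  0.001 -0.999] y [-0.995 -0.089  0.043] z [-0.088  0.996  0.004] F [ 0.4  0.1 -1.2] w 55.0 q5 -2.08
jaw now 95.1 d -0.1 spin 0.001 q5 after approx -2.08 alt spin -3.14
shift tool now [ 0.0675 -0.0032  0.0015]  after spin [ 0.0675 -0.0032  0.0015]
```

View pics/st4.png

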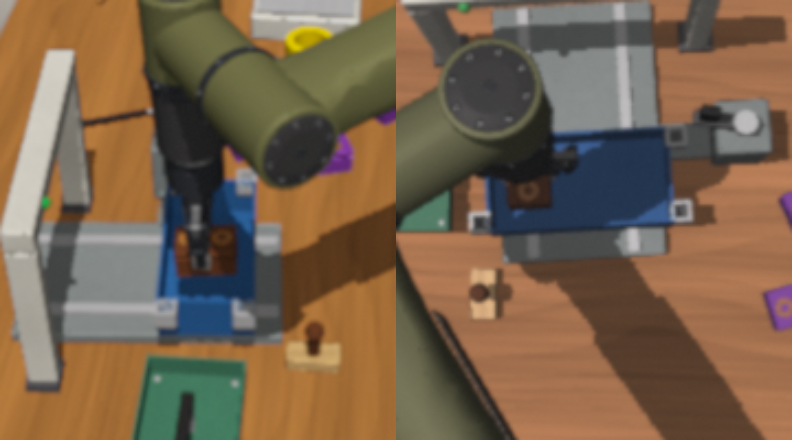

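Request:
carry_out --motion '[0.025,-0.003,0.001,0,0.3,0.025,0,0,0,0.3,0.012,0,0,0,0.3,0,0,0,0,0.3]'

```text
clock: 6.28
position: [520.2, 126.0, 68.9]
orientation: [-0.513, 0.482, 0.53, 0.472]
wrist_force: [-0.0, 0.4, -2.2]
gripper_width: 55.2
```

Run:
```python
from h import *
plan([515,125,53],95)
```

```text
t 6.28 pos [520.2 126.   68.9] x [-0.028  0.006 -1.   ] y [-0.996 -0.089  0.027] z [-0.089  0.996  0.008] F [-0.   0.4 -2.2] w 55.2 q5 -2.08
jaw now 95.1 d -0.1 spin 0.002 q5 after approx -2.07 alt spin -3.14
shift tool now [ 0.016   0.0049 -0.0007]  after spin [ 0.016   0.0049 -0.0007]
```

Request:
carry_out --motion '[0.01,0.004,0,0,0.3,0.006,0,0,0,0.3,0.003,0,0,0,0.3,0,0,0,0,0.3]'

```text
clock: 6.78
position: [517.0, 126.4, 52.3]
orientation: [-0.514, 0.481, 0.53, 0.473]
wrist_force: [-0.7, 1.2, -0.6]
gripper_width: 55.1
```

Run:
```python
from h import *
plan([515,125,53],95)
```

```text
t 6.78 pos [517.  126.4  52.3] x [-0.023  0.008 -1.   ] y [-0.996 -0.09   0.022] z [-0.09   0.996  0.01 ] F [-0.7  1.2 -0.6] w 55.1 q5 -2.08
jaw now 95.1 d -0.1 spin 0.002 q5 after approx -2.08 alt spin -3.139
shift tool now [-0.0007  0.0021 -0.0012]  after spin [-0.0007  0.0021 -0.0012]
```

Request:
carry_out --motion '[0,0,0,0,0.8,0,0,0,0,0.8,0,0,0,0,0.8,-0.04,0,0,0,0.8,-0.04,0,0,0,0.8,-0.05,0,0,0,0.8,-0.05,0,0,0,0.8]'

```text
clock: 7.65
position: [520.0, 124.2, 233.6]
orientation: [-0.513, 0.483, 0.53, 0.471]
wrist_force: [0.2, -0.7, 0.1]
gripper_width: 68.4
```

Run:
```python
from h import *
plan([524,-430,210],95)
a=cap("side","s5");b=cap("top","t5")
cv2.imwrite("pics/st5.png",np.hstack([cv2.resize(a[120:320,170:350],None,fx=2.2,fy=2.2),cv2.resize(b[120:320,180:360],None,fx=2.2,fy=2.2)])[:,:,::-1])
```

```text
t 7.65 pos [520.  124.2 233.6] x [-0.029  0.004 -1.   ] y [-0.996 -0.09   0.029] z [-0.09   0.996  0.007] F [ 0.2 -0.7  0.1] w 68.4 q5 -2.08
jaw now 95.1 d -0.1 spin 0.002 q5 after approx -2.08 alt spin -3.139
shift tool now [ 0.0211  0.045  -0.5525]  after spin [ 0.0211  0.0437 -0.5526]
```

View pics/st5.png

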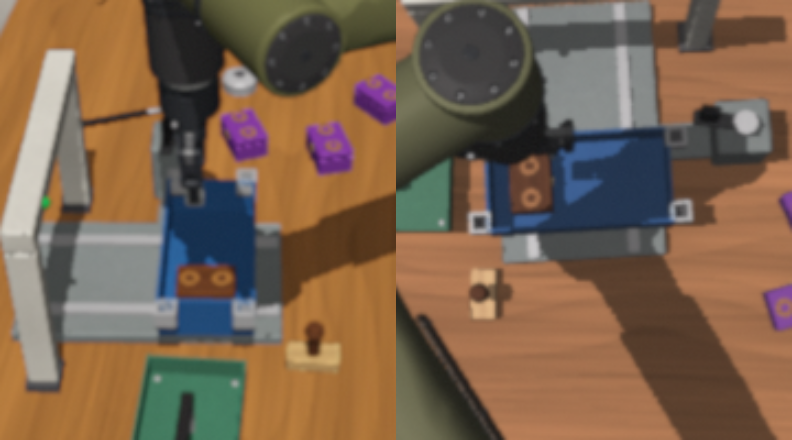

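```bash
cat > capf.py <<'E'
from det import *
def findcap(im,name,roi):
    x0,y0,x1,y1=roi
    hsv=cv2.cvtColor(im,cv2.COLOR_RGB2HSV)[y0:y1,x0:x1]
    m=(hsv[:,:,1]<60).astype(np.uint8)
    m=cv2.morphologyEx(m,cv2.MORPH_CLOSE,np.ones((3,3)))
    for c in cv2.findContours(m,cv2.RETR_EXTERNAL,2)[0]:
        if cv2.contourArea(c)>60: print(name,cv2.boundingRect(c+[x0,y0]),rectz(name,c+[x0,y0],20))
E
python3 - <<'E'
from capf import *
b=cv2.imread("pics/t5.png")[:,:,::-1].copy()
findcap(b,"top",(385,170,450,235))
cv2.imwrite("pics/t5c.png",cv2.resize(b[120:320,340:560],None,fx=3,fy=3,interpolation=2)[:,:,::-1])
E
```

```text
top (411, 197, 20, 20) [ 524.8 -430.7   62.3   57.7  -74.3]
top (392, 170, 17, 22) [ 6.053e+02 -3.656e+02  6.680e+01  5.090e+01 -5.000e-01]
```

View pics/t5c.png

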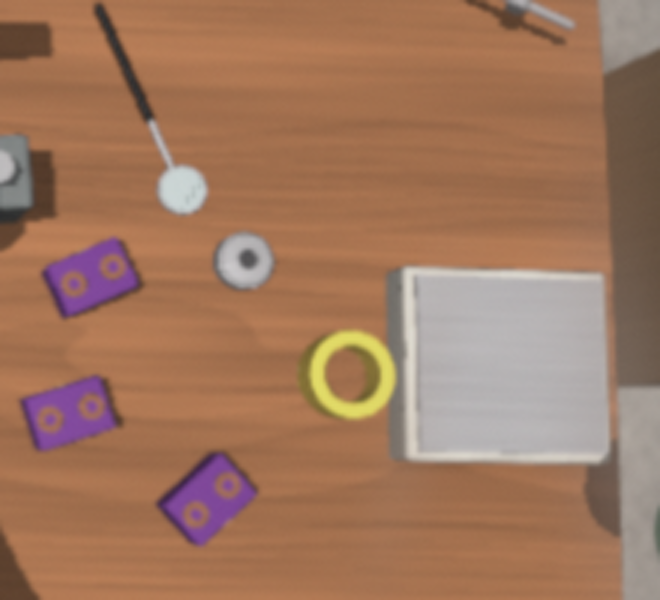

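Request:
carry_out --motion '[0,0.004,-0.05,0,1,0,0.004,-0.05,0,1,0,0.004,-0.05,0,1,0,0.004,-0.05,0,1,0,0.004,-0.05,0,1,0,0.004,-0.05,0,1,0,0.004,-0.05,0,1,0,0.004,-0.05,0,1,0,0.004,-0.05,0,1,0,0.004,-0.05,0,1,0,0.004,-0.04,0,1,0,0,0,0,1]'

```text
clock: 9.25
position: [528.0, -434.3, 231.8]
orientation: [-0.516, 0.478, 0.529, 0.475]
wrist_force: [0.2, 0.8, -0.7]
gripper_width: 85.3
```

Request:
carry_out --motion '[0,0,0,-0.17,1,0,0,0,-0.17,1,0,0,0,-0.17,1,0,0,0,-0.17,1,0,0,0,-0.17,1,0,0,0,-0.17,1,0,0,0,-0.17,1,0,0,0,-0.17,1,0,0,0,-0.17,1,0,0,0,0,1]'

```text
clock: 10.5
position: [530.2, -428.9, 231.4]
orientation: [-0.701, -0.041, 0.711, -0.034]
wrist_force: [0.3, 0.5, 0.6]
gripper_width: 85.6
```

Run:
```python
from h import *
plan([525,-431,4],5)
```

```text
t 10.5 pos [ 530.2 -428.9  231.4] x [-0.015  0.01  -1.   ] y [ 0.105 -0.994 -0.011] z [-0.994 -0.105  0.014] F [0.3 0.5 0.6] w 85.6 q5 0.49
jaw now -174.0 d -1.0 spin 0.018 q5 after approx 0.51 alt spin -3.123
shift tool now [0.2274 0.0041 0.0023]  after spin [0.2274 0.0041 0.0022]
```

Request:
carry_out --motion '[0.036,0.004,0.002,0,1,0.036,0,0,0,1,0.036,0,0,0,1,0.036,0,0,0,1,0.03,0,0,0,1,0,0,0,0,1]'

```text
clock: 11.25
position: [527.4, -429.5, 53.9]
orientation: [-0.702, -0.033, 0.71, -0.027]
wrist_force: [-0.4, -1.0, 0.8]
gripper_width: 85.5
```

Run:
```python
from h import *
a=cap("side","s6")
cv2.imwrite("pics/s6c.png",cv2.resize(a[100:230,200:360],None,fx=4,fy=4,interpolation=2)[:,:,::-1])
plan([525,-431,4],5)
```

```text
t 11.3 pos [ 528.3 -430.3   56.3] x [-0.009  0.006 -1.   ] y [ 0.084 -0.996 -0.007] z [-0.996 -0.084  0.009] F [-0.4  0.3  1.2] w 85.7 q5 0.48
jaw now -175.2 d 0.2 spin -0.003 q5 after approx 0.47 alt spin 3.139
shift tool now [0.0523 0.0008 0.0029]  after spin [0.0523 0.0008 0.0029]
```

View pics/s6c.png

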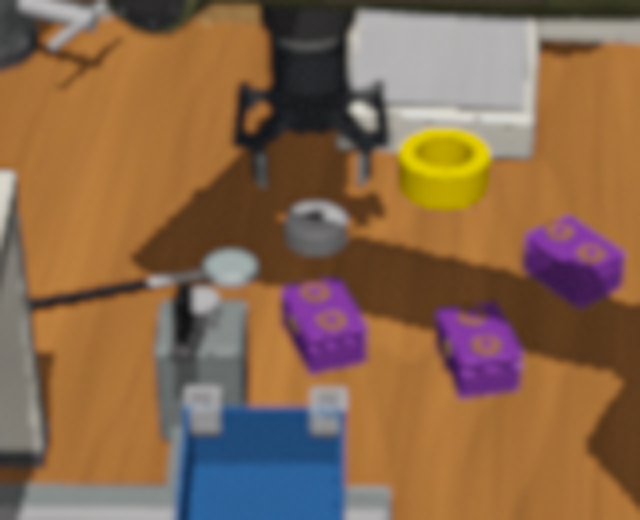

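Request:
carry_out --motion '[0.025,0.001,0.003,0,1,0.02,0,0,0,1,0.008,0,0,0,1,0,0,0,0,1]'

```text
clock: 11.8
position: [528.8, -433.3, 9.6]
orientation: [-0.706, -0.029, 0.707, -0.029]
wrist_force: [0.7, -0.4, -0.0]
gripper_width: 85.3
```

Run:
```python
from h import *
a=cap("side","s7")
cv2.imwrite("pics/s7c.png",cv2.resize(a[100:230,200:360],None,fx=4,fy=4,interpolation=2)[:,:,::-1])
plan([525,-431,4],5)
```

```text
t 11.85 pos [ 529.  -433.5   10.2] x [ 0.    -0.001 -1.   ] y [ 0.082 -0.997  0.001] z [-0.997 -0.082 -0.   ] F [0.5 0.7 0.8] w 85.6 q5 0.48
jaw now -175.3 d 0.3 spin -0.006 q5 after approx 0.47 alt spin 3.136
shift tool now [ 0.0062 -0.0029  0.0038]  after spin [ 0.0062 -0.0029  0.0038]
```

View pics/s7c.png

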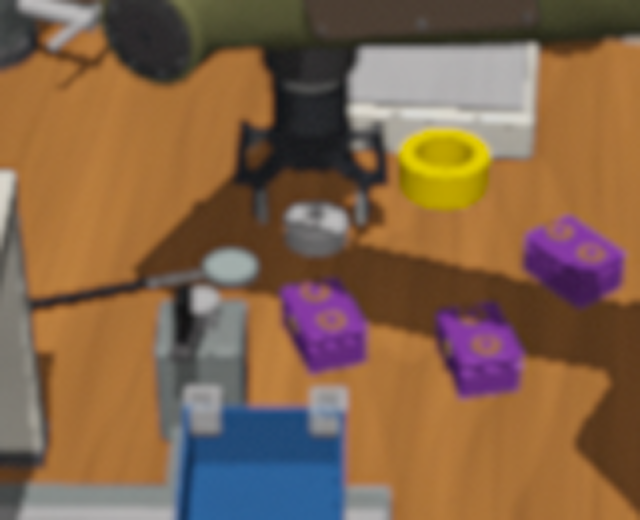

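Run:
```python
from h import *
print((proj("side",[[525,-431,10],[525,-431,0],[529+48,-430,20],[529-48,-437,20],[529,-433,10]])-[200,100])*4)
```

```text
[[315.64576806 230.18254628]
 [315.70839579 238.67262587]
 [261.85081966 219.38259806]
 [361.67155557 220.54694701]
 [311.74213194 228.77976894]]
```

Request:
carry_out --motion '[0.004,-0.003,0.004,0,1,0.004,0,0,0,1,0,0,0,0,1]'

```text
clock: 12.22
position: [525.4, -431.1, 3.6]
orientation: [0.707, 0.028, -0.706, 0.03]
wrist_force: [-0.5, -0.7, 0.4]
gripper_width: 85.3
```

Run:
```python
from h import *
plan([525,-431,2],5)
```

```text
t 12.22 pos [ 525.4 -431.1    3.6] x [ 0.003 -0.003 -1.   ] y [ 0.082 -0.997  0.003] z [-0.997 -0.082 -0.002] F [-0.5 -0.7  0.4] w 85.3 q5 0.47
jaw now -175.3 d 0.3 spin -0.006 q5 after approx 0.47 alt spin 3.136
shift tool now [ 0.0016 -0.0002  0.0004]  after spin [ 0.0016 -0.0002  0.0004]
```

Request:
carry_out --motion '[0.001,0,0,0,0.4,0,0,0,0,0.4,0,0,0,0,0.4,0,0,0,0,0.4,-0.02,0,0,0,0.4,-0.03,0,0,0,0.4,-0.05,0,0,0,0.4,-0.05,0,0,0,0.4,-0.05,0,0,0,0.4,0,0,0,0,0.4]'

```text
clock: 13.48
position: [524.0, -431.2, 216.5]
orientation: [0.708, 0.026, -0.705, 0.031]
wrist_force: [-1.0, -0.4, -0.8]
gripper_width: 57.2
```

Run:
```python
from h import *
a=cap("side","s8")
cv2.imwrite("pics/s8c.png",cv2.resize(a[60:190,200:360],None,fx=4,fy=4,interpolation=2)[:,:,::-1])
plan([520,40,205],5)
```

```text
t 13.53 pos [ 523.5 -430.4  213.4] x [ 0.002 -0.003 -1.   ] y [ 0.081 -0.997  0.003] z [-0.997 -0.081 -0.002] F [ 0.4  0.1 -1.4] w 57.7 q5 0.47
jaw now -175.3 d 0.3 spin -0.006 q5 after approx 0.47 alt spin 3.136
shift tool now [ 0.0069 -0.4692 -0.0347]  after spin [ 0.0069 -0.469  -0.0375]
```

View pics/s8c.png

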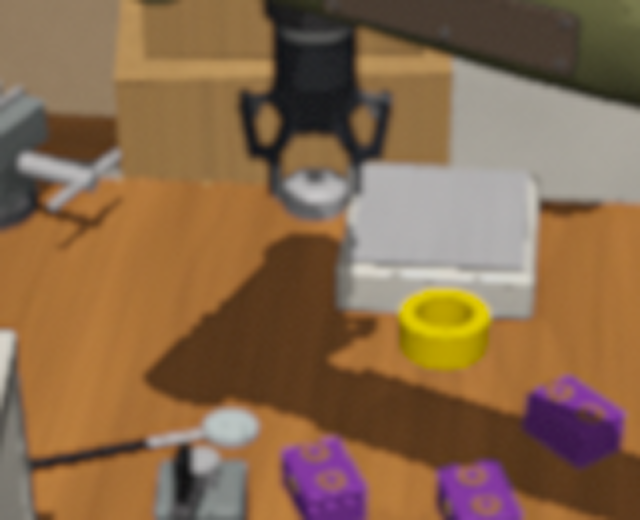

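Request:
carry_out --motion '[-0.01,-0.045,-0.004,0,0.4,0,-0.045,-0.004,0,0.4,0,-0.045,-0.004,0,0.4,0,-0.045,-0.004,0,0.4,0,-0.045,-0.004,0,0.4,0,-0.045,-0.004,0,0.4,0,-0.045,-0.004,0,0.4,0,-0.045,-0.004,0,0.4,0,-0.045,-0.004,0,0.4,0,-0.035,-0.002,0,0.4,0,0,0,0,0.4]'

```text
clock: 14.9
position: [519.7, 25.6, 214.2]
orientation: [-0.702, -0.029, 0.711, -0.028]
wrist_force: [0.0, -1.1, -1.5]
gripper_width: 57.5
```

Run:
```python
from h import *
plan([520,30,46],5)
a=cap("side","s9");b=cap("top","t9")
cv2.imwrite("pics/st9.png",np.hstack([cv2.resize(a[120:320,170:350],None,fx=2.2,fy=2.2),cv2.resize(b[120:320,180:360],None,fx=2.2,fy=2.2)])[:,:,::-1])
```

```text
t 14.9 pos [519.7  25.6 214.2] x [-0.014  0.001 -1.   ] y [ 0.08  -0.997 -0.002] z [-0.997 -0.08   0.014] F [ 0.  -1.1 -1.5] w 57.5 q5 -0.35
jaw now -175.4 d 0.4 spin -0.007 q5 after approx -0.36 alt spin 3.134
shift tool now [ 0.1682 -0.004  -0.003 ]  after spin [ 0.1682 -0.004  -0.0031]
```

View pics/st9.png

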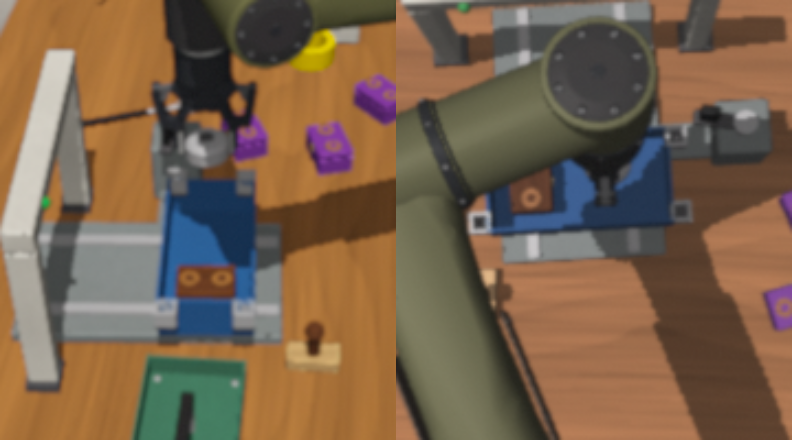

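Request:
carry_out --motion '[0.03,-0.004,-0.001,0,0.4,0.035,0,0,0,0.4,0.035,0,0,0,0.4,0.03,0,0,0,0.4,0,0,0,0,0.4]'

```text
clock: 15.62
position: [518.2, 22.3, 80.8]
orientation: [-0.702, -0.025, 0.712, -0.025]
wrist_force: [0.4, 0.8, -1.0]
gripper_width: 57.3
```

Run:
```python
from h import *
plan([519.5,30,42],5)
```

```text
t 15.62 pos [518.2  22.3  80.8] x [-0.014 -0.    -1.   ] y [ 0.071 -0.998 -0.001] z [-0.997 -0.071  0.014] F [ 0.4  0.8 -1. ] w 57.3 q5 -0.36
jaw now -175.9 d 0.9 spin -0.017 q5 after approx -0.37 alt spin 3.125
shift tool now [ 0.0388 -0.0076 -0.0024]  after spin [ 0.0388 -0.0076 -0.0025]
```

Request:
carry_out --motion '[0.022,-0.004,-0.001,-0.01,0.4,0.014,-0.002,0,0,0.4,0.006,0,0,0,0.4,0,0,0,0,0.4]'

```text
clock: 16.12
position: [521.6, 26.8, 44.3]
orientation: [-0.704, -0.028, 0.709, -0.028]
wrist_force: [0.1, 0.4, -1.7]
gripper_width: 57.9
```

Run:
```python
from h import *
plan([519.5,30,40],5)
```

```text
t 16.12 pos [521.6  26.8  44.3] x [-0.006 -0.    -1.   ] y [ 0.079 -0.997 -0.   ] z [-0.997 -0.079  0.006] F [ 0.1  0.4 -1.7] w 57.9 q5 -0.36
jaw now -175.5 d 0.5 spin -0.008 q5 after approx -0.36 alt spin 3.133
shift tool now [ 0.0043 -0.0033  0.0019]  after spin [ 0.0043 -0.0034  0.0018]
```

Request:
carry_out --motion '[0.004,0,0.002,0,0.4,0.002,0,0,0,0.4,0,0,0,0,0.4]'

```text
clock: 16.5
position: [522.2, 26.7, 44.0]
orientation: [0.707, 0.028, -0.706, 0.028]
wrist_force: [-0.7, 0.3, -0.8]
gripper_width: 57.5
```

Run:
```python
from h import *
plan([519.5,30,38],5)
```

```text
t 16.5 pos [522.2  26.7  44. ] x [ 0.002  0.    -1.   ] y [ 0.079 -0.997  0.   ] z [-0.997 -0.079 -0.002] F [-0.7  0.3 -0.8] w 57.5 q5 -0.36
jaw now -175.4 d 0.4 spin -0.008 q5 after approx -0.37 alt spin 3.134
shift tool now [ 0.006  -0.0035  0.0025]  after spin [ 0.006  -0.0035  0.0024]
```

Request:
carry_out --motion '[0.006,0,0.003,0,0.4,0.005,0,0,0,0.4,0,0,0,0,0.4]'

```text
clock: 16.88
position: [524.8, 26.7, 43.6]
orientation: [0.713, 0.029, -0.7, 0.029]
wrist_force: [0.4, -0.5, -2.2]
gripper_width: 57.6
```

Run:
```python
from h import *
plan([519.5,30,38],5)
```

```text
t 16.88 pos [524.8  26.7  43.6] x [ 0.018  0.    -1.   ] y [ 0.082 -0.997  0.001] z [-0.996 -0.082 -0.018] F [ 0.4 -0.5 -2.2] w 57.6 q5 -0.36
jaw now -175.3 d 0.3 spin -0.005 q5 after approx -0.36 alt spin 3.136
shift tool now [ 0.0055 -0.0037  0.0051]  after spin [ 0.0055 -0.0037  0.0051]
```

Run:
```python
from h import *
a=cap("side","s10")
cv2.imwrite("pics/s10.png",cv2.resize(a[160:290,220:340],None,fx=5,fy=4.6,interpolation=2)[:,:,::-1])
s=state();print(s["joint_efforts"],s["qvel"],s["q"])
```

```text
[ 6.99847791e-03 -2.71029747e+01  3.28721201e+01  6.52734339e+00
 -1.04981319e-01  3.60615973e-03] [-0.00158944  0.01424829 -0.00837465 -0.00347756  0.01467842  0.00039656] [ 0.43924723 -0.11718748 -0.41574201  0.00800733 -1.25505258 -0.35953234]
```

View pics/s10.png

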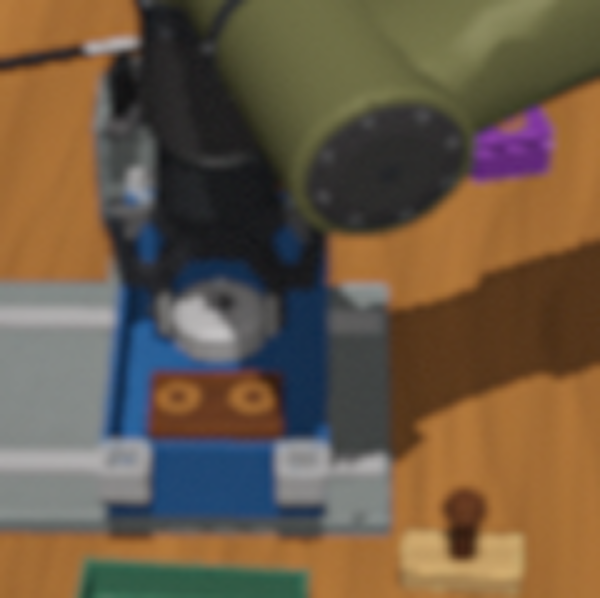

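Request:
carry_out --motion '[-0.012,0,0.004,0,0.4,0,-0.003,0.005,0,0.4,0,0,0,0,0.4]'

```text
clock: 17.3
position: [514.7, 29.0, 55.3]
orientation: [0.713, 0.029, -0.7, 0.029]
wrist_force: [-0.0, -0.2, -1.3]
gripper_width: 57.8
```

Run:
```python
from h import *
plan([518.5,30,38],5)
b=cap("top","t11")
cv2.imwrite("pics/t11c.png",cv2.resize(b[160:260,200:340],None,fx=5,fy=5,interpolation=2)[:,:,::-1])
```

```text
t 17.3 pos [514.7  29.   55.3] x [ 0.018  0.    -1.   ] y [ 0.082 -0.997  0.001] z [-0.997 -0.082 -0.018] F [-0.  -0.2 -1.3] w 57.8 q5 -0.37
jaw now -175.3 d 0.3 spin -0.006 q5 after approx -0.38 alt spin 3.136
shift tool now [ 0.0174 -0.0007 -0.0035]  after spin [ 0.0174 -0.0007 -0.0035]
```

View pics/t11c.png

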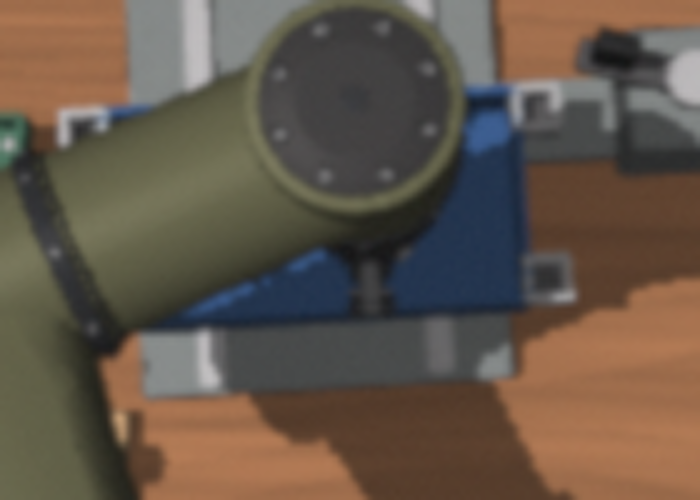

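Request:
carry_out --motion '[-0.05,0,0,0,0.4,-0.05,0,0,0,0.4,0,0,0,0.174,0.4,0,0,0,0.174,0.4,0,0,0,0.174,0.4,0,0,0,0.174,0.4,0,0,0,0.174,0.4,0,0,0,0.174,0.4,0,0,0,0.174,0.4,0,0,0,0.174,0.4,0,0,0,0.174,0.4,0,0,0,0,0.4]'

```text
clock: 18.85
position: [512.2, 28.7, 153.9]
orientation: [0.513, -0.488, -0.506, -0.493]
wrist_force: [-0.5, -1.1, -0.9]
gripper_width: 57.7
```

Run:
```python
from h import *
plan([519,25,39],95)
```

```text
t 18.85 pos [512.2  28.7 153.9] x [ 0.012 -0.002 -1.   ] y [-0.999 -0.037 -0.012] z [-0.037  0.999 -0.003] F [-0.5 -1.1 -0.9] w 57.7 q5 -1.99
jaw now 92.1 d 2.9 spin -0.05 q5 after approx -2.04 alt spin 3.091
shift tool now [ 0.115  -0.0053 -0.0037]  after spin [ 0.115  -0.0051 -0.0039]
```

Request:
carry_out --motion '[0.025,-0.005,-0.004,-0.05,0.4,0.03,0,0,0,0.4,0.03,0,0,0,0.4,0.015,0,0,0,0.4,0,0,0,0,0.4]'

```text
clock: 19.48
position: [519.3, 24.6, 51.5]
orientation: [0.53, -0.47, -0.522, -0.475]
wrist_force: [0.7, -0.4, -0.3]
gripper_width: 57.3
```

Run:
```python
from h import *
plan([519,25,39],95)
```

```text
t 19.48 pos [519.3  24.6  51.5] x [ 0.013 -0.002 -1.   ] y [-0.994 -0.107 -0.013] z [-0.107  0.994 -0.004] F [ 0.7 -0.4 -0.3] w 57.3 q5 -1.91
jaw now 96.1 d -1.1 spin 0.019 q5 after approx -1.89 alt spin -3.122
shift tool now [0.0125 0.0005 0.0005]  after spin [0.0125 0.0005 0.0005]
```

Request:
carry_out --motion '[0.008,0,0,0.01,0.4,0.005,0,0,0,0.4,0.003,0,0,0,0.4,0,0,0,0,0.4]'

```text
clock: 19.98
position: [522.1, 25.1, 40.1]
orientation: [0.53, -0.47, -0.518, -0.479]
wrist_force: [0.2, 0.7, -1.1]
gripper_width: 57.7
```

Run:
```python
from h import *
plan([519,25,39],95)
```

```text
t 19.98 pos [522.1  25.1  40.1] x [ 0.02  -0.002 -1.   ] y [-0.995 -0.099 -0.019] z [-0.098  0.995 -0.004] F [ 0.2  0.7 -1.1] w 57.7 q5 -1.92
jaw now 95.7 d -0.7 spin 0.011 q5 after approx -1.9 alt spin -3.13
shift tool now [0.001  0.0031 0.0002]  after spin [0.001  0.0031 0.0002]
```

Request:
carry_out --motion '[0.002,0,0,0,0.4,0,0,0,0,0.78,0,0,0,0,0.78,0,0,0,0,0.78,-0.04,0,0,0,0.78,-0.05,0,0,0,0.78,-0.05,0,0,0,0.78,-0.05,0,0,0,1,0,0,0,0,1]'

```text
clock: 21.1
position: [518.1, 24.9, 233.5]
orientation: [0.53, -0.471, -0.518, -0.479]
wrist_force: [-0.8, -0.1, 0.4]
gripper_width: 85.6
```

Run:
```python
from h import *
a=cap("side","s12");b=cap("top","t12");st()
cv2.imwrite("pics/st12.png",np.hstack([cv2.resize(a[120:320,170:350],None,fx=2.2,fy=2.2),cv2.resize(b[120:320,180:360],None,fx=2.2,fy=2.2)])[:,:,::-1])
```

```text
t 21.2 pos [516.6  25.  228.7] x [ 0.012 -0.003 -1.   ] y [-0.995 -0.099 -0.012] z [-0.099  0.995 -0.005] F [ 0.4 -0.3 -1.2] w 85.3 q5 -1.92
```

View pics/st12.png

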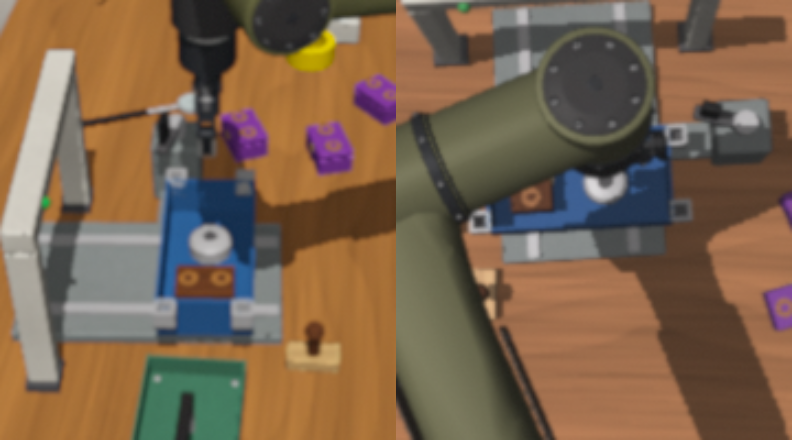

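Run:
```python
from det import *
b=cv2.imread("pics/t3.png")[:,:,::-1].copy()
cv2.imwrite("pics/t3c.png",cv2.resize(b[165:245,90:230],None,fx=5.5,fy=5.5,interpolation=cv2.INTER_CUBIC)[:,:,::-1])
hsv=cv2.cvtColor(b,cv2.COLOR_RGB2HSV)
m=((hsv[:,:,2]<50)).astype(np.uint8); m[:190]=0;m[216:]=0;m[:,:120]=0;m[:,190:]=0
c=max(cv2.findContours(m,cv2.RETR_EXTERNAL,2)[0],key=cv2.contourArea); print(cv2.boundingRect(c),rectz("top",c,86))
for lo in((60,60,20),(60,80,30)):
  c=blobs(b,lo,(95,255,255),300)[0]; print(cv2.boundingRect(c),rectz("top",c,49), cv2.contourArea(c))
```

```text
(134, 200, 40, 5) [504.8 384.7 117.4  12.  -88.3]
(108, 183, 97, 42) [505.7 386.3 294.7 126.7 -88.4] 3751.0
(110, 184, 95, 40) [505.7 385.7 291.6 120.5 -88.4] 3314.0
```

View pics/t3c.png

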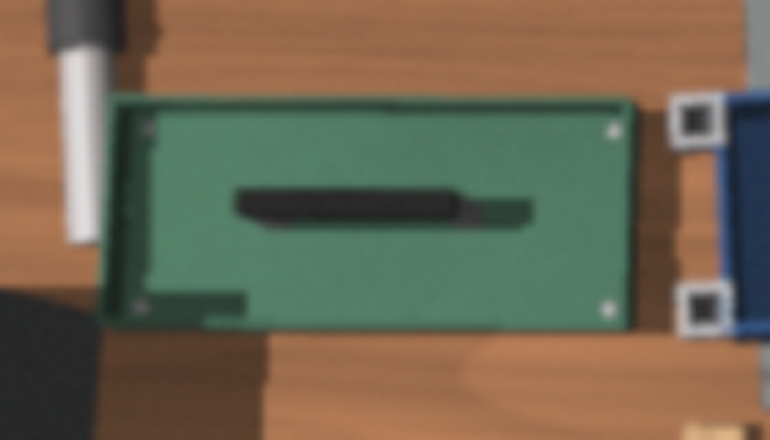

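Run:
```python
from h import *
print(onz("top",[[107,220],[97,326]],0))
for h in(100,200,300,400): print(h,onz("top",[[80,213],[70,326]],h))
a=cv2.imread("pics/s0.png");print(onz("side",[[262,342],[408,348]],0),onz("side",[[262,342],[408,348]],250))
```

```text
[[454.75258766 555.33321712   0.        ]
 [124.44350127 564.21176743   0.        ]]
100 [[463.77363787 598.38024562 100.        ]
 [135.6314419  603.27149794 100.        ]]
200 [[453.19434408 551.6123932  200.        ]
 [150.90417601 556.11829797 200.        ]]
300 [[442.6150503  504.84454078 300.        ]
 [166.17691013 508.965098   300.        ]]
400 [[432.03575651 458.07668836 400.        ]
 [181.44964425 461.81189802 400.        ]]
[[483.41797306 408.51481136   0.        ]
 [ 95.52601274 391.97090032   0.        ]] [[454.33875666 580.79046082 250.        ]
 [150.15573624 567.81680489 250.        ]]
```

Run:
```python
import cv2
a=cv2.imread("pics/s12.png");b=cv2.imread("pics/t3.png")
import numpy as np
cv2.imwrite("pics/cab.png",np.hstack([cv2.resize(a[270:420,150:450],None,fx=1.5,fy=2.5),cv2.resize(b[195:345,0:130],None,fx=2.5,fy=2.5)]))
```

```text
(no output)
```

View pics/cab.png

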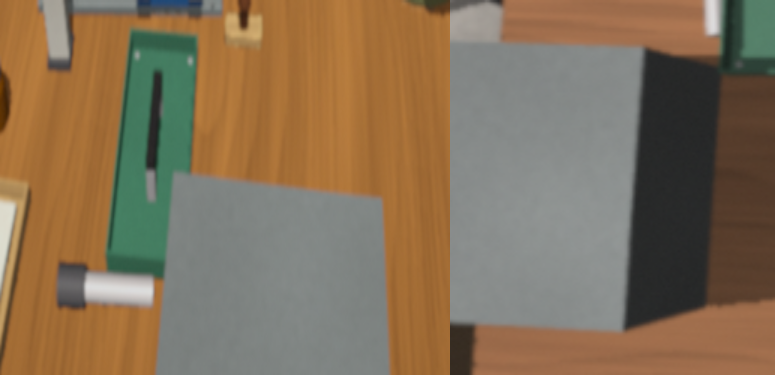

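Run:
```python
from h import *
plan([505,385,200],1.6)
```

```text
t 21.2 pos [516.6  25.  228.7] x [ 0.012 -0.003 -1.   ] y [-0.995 -0.099 -0.012] z [-0.099  0.995 -0.005] F [ 0.4 -0.3 -1.2] w 85.3 q5 -1.92
jaw now 95.7 d 85.9 spin -1.5 q5 after approx -3.42 alt spin 1.642
shift tool now [ 0.0273 -0.0236  0.3595]  after spin [ 0.0273 -0.3603  0.0019]
```

Request:
carry_out --motion '[0,0,0,-0.165,1,0,0,0,-0.165,1,0,0,0,-0.165,1,0,0,0,-0.165,1,0,0,0,-0.165,1,0,0,0,-0.165,1,0,0,0,-0.165,1,0,0,0,-0.165,1,0,0,0,-0.165,1,0,0,0,0,1]'

```text
clock: 22.45
position: [510.9, 24.2, 209.0]
orientation: [-0.701, -0.018, 0.713, -0.025]
wrist_force: [-1.2, 0.5, 0.9]
gripper_width: 85.3
```

Request:
carry_out --motion '[0,-0.04,0,0,1,0,-0.04,0,0,1,0,-0.04,0,0,1,0,-0.04,0,0,1,0,-0.04,0,0,1,0,-0.04,0,0,1,0,-0.04,0,0,1,0,-0.04,0,0,1,0,-0.03,0,0,1,0,0,0,0,1]'

```text
clock: 23.7
position: [491.7, 382.7, 191.9]
orientation: [-0.696, 0.001, 0.717, -0.014]
wrist_force: [-0.1, -0.2, 0.5]
gripper_width: 85.5
```

Run:
```python
from h import *
cap("top","t13")
plan([505,385,110],1.6)
```

```text
t 23.75 pos [491.8 381.9 192.1] x [-0.029 -0.022 -0.999] y [ 0.018 -1.     0.022] z [-0.999 -0.017  0.03 ] F [-0.8 -0.3 -1.4] w 85.7 q5 -0.96
jaw now -179.0 d 0.6 spin -0.011 q5 after approx -0.97 alt spin 3.131
shift tool now [ 0.0816 -0.0047 -0.0157]  after spin [ 0.0816 -0.0045 -0.0157]
```

View pics/t13.png

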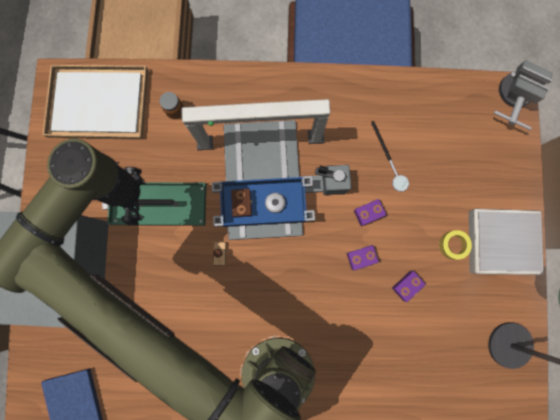

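```bash
cat > sock.py <<'E'
from det import *
def socks(im):
    big=cv2.resize(im,None,fx=8,fy=8,interpolation=cv2.INTER_CUBIC)
    hsv=cv2.cvtColor(big,cv2.COLOR_RGB2HSV); out=[]
    for u,v in((216.5,186.5),(307,181.5),(309.5,215.5),(217.5,220.5)):
        x,y=int((u-9)*8),int((v-9)*8)
        m=((hsv[y:y+144,x:x+144,1]<45)&(hsv[y:y+144,x:x+144,2]>135)).astype(np.uint8)
        c=max(cv2.findContours(m,cv2.RETR_EXTERNAL,2)[0],key=cv2.contourArea)
        (cx,cy),wh,a=cv2.minAreaRect(c); 
        out.append([(cx+x+.5)/8-.5,(cy+y+.5)/8-.5]); print(np.round(out[-1],2),np.round(np.array(wh)/8,1))
    return np.array(out)
def fit(u,z=94):
    P=onz("top",u,z)[:,:2]
    M=np.array([[51,134],[51,-134],[-51,-134],[-51,134.]])
    c=P.mean(0);H=M.T@(P-c); 
    th=np.arctan2(H[0,1]-H[1,0],H[0,0]+H[1,1]); Rm=np.array([[np.cos(th),-np.sin(th)],[np.sin(th),np.cos(th)]])
    print("c",c.round(1),"yaw",np.degrees(th).round(2),"res",(P-c-M@Rm.T).round(1).tolist())
E
python3 - <<'E'
from sock import *
for f in("t0","t13"):
    fit(socks(cv2.imread("pics/%s.png"%f)[:,:,::-1].copy()))
E
```

```text
[216.31 186.19] [10.  10.5]
[307.28 180.64] [10.2 11.2]
[309.15 215.25] [ 9.7 10. ]
[217.49 220.27] [11.2 10.1]
c [517.8  60.6] yaw 5.01 res [[-0.6, -0.0], [0.7, -0.8], [-0.3, 0.3], [0.2, 0.6]]Traceback (most recent call last):
  File "<stdin>", line 3, in <module>
  File "sock.py", line 8, in socks
    c=max(cv2.findContours(m,cv2.RETR_EXTERNAL,2)[0],key=cv2.contourArea)
ValueError: max() iterable argument is empty
```

Request:
carry_out --motion '[0.02,-0.004,-0.014,-0.01,1,0.03,0,0,0,1,0.03,0,0,0,1,0,0,0,0,1]'

```text
clock: 24.25
position: [504.4, 380.5, 109.4]
orientation: [-0.696, 0.002, 0.717, -0.014]
wrist_force: [0.1, -0.2, 1.6]
gripper_width: 85.6
```

Run:
```python
from h import *
a=cap("side","s14");b=cap("top","t14")
cv2.imwrite("pics/st14.png",np.hstack([cv2.resize(a[220:420,170:350],None,fx=2.2,fy=2.2),cv2.resize(b[120:320,60:240],None,fx=2.2,fy=2.2)])[:,:,::-1])
plan([505,385,60],1.6)
```

```text
t 24.35 pos [505.9 381.9 113.4] x [-0.025 -0.019 -1.   ] y [ 0.018 -1.     0.019] z [-1.    -0.018  0.025] F [0.8 0.6 1.5] w 85.6 q5 -0.94
jaw now -179.0 d 0.6 spin -0.01 q5 after approx -0.95 alt spin 3.132
shift tool now [ 0.0533 -0.0041 -0.0005]  after spin [ 0.0533 -0.0041 -0.0005]
```

View pics/st14.png

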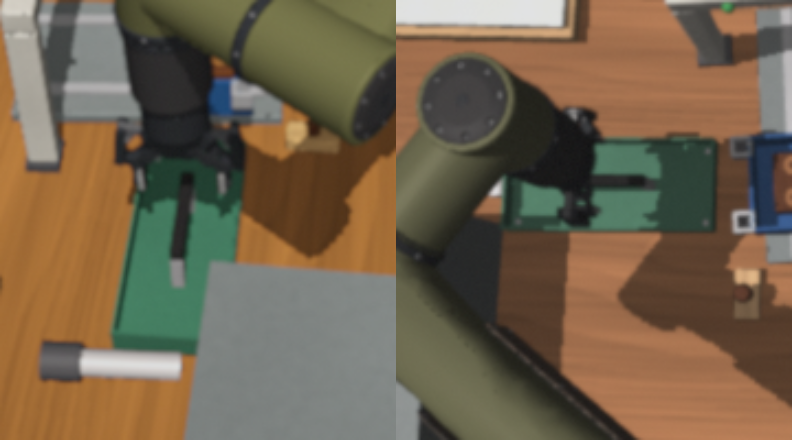

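Request:
carry_out --motion '[0.02,-0.004,0,-0.01,1,0.02,0,0,0,1,0.012,0,0,0,1,0,0,0,0,1]'

```text
clock: 24.85
position: [505.4, 385.8, 61.1]
orientation: [-0.699, -0.004, 0.715, -0.015]
wrist_force: [0.6, -0.5, -0.3]
gripper_width: 85.6
```

Run:
```python
from h import *
a=cap("side","s15")
cv2.imwrite("pics/st15.png",cv2.resize(a[270:420,180:330],None,fx=4,fy=4)[:,:,::-1])
plan([505,385,60],1.6)
```

```text
t 24.9 pos [505.7 386.   61.9] x [-0.021 -0.015 -1.   ] y [ 0.028 -1.     0.015] z [-0.999 -0.028  0.021] F [-1.2 -0.   1.1] w 85.3 q5 -0.93
jaw now -178.4 d 0.0 spin -0.0 q5 after approx -0.93 alt spin 3.141
shift tool now [0.0019 0.0009 0.0007]  after spin [0.0019 0.0009 0.0007]
```

View pics/st15.png

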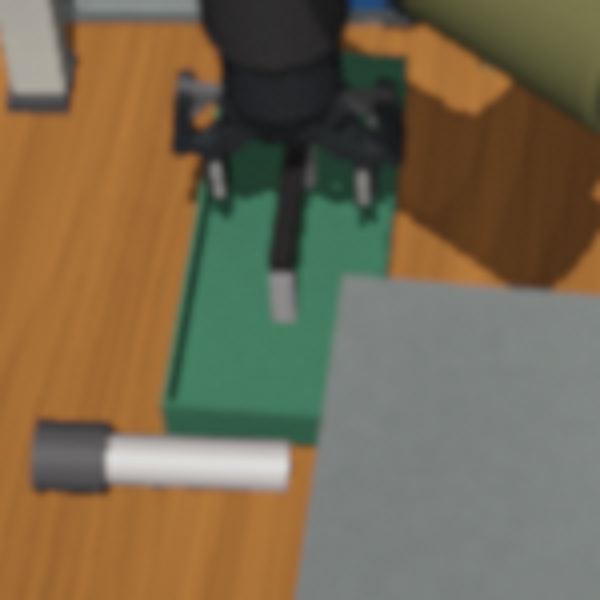

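Request:
carry_out --motion '[0,0.001,0.001,0,0,0,0,0,0,0,0,0,0,0,0,0,0,0,0,0,0,0,0,0,0,0,0,0,0,0]' --squeeze 90

```text
clock: 25.65
position: [505.5, 385.7, 64.4]
orientation: [-0.7, -0.005, 0.714, -0.014]
wrist_force: [-0.8, 0.8, 0.3]
gripper_width: 14.4
```

Run:
```python
from h import *
plan([505,385,60],1.6)
```

```text
t 25.65 pos [505.5 385.7  64.4] x [-0.018 -0.013 -1.   ] y [ 0.028 -1.     0.013] z [-0.999 -0.028  0.019] F [-0.8  0.8  0.3] w 14.4 q5 -0.93
jaw now -178.4 d 0.0 spin -0.0 q5 after approx -0.93 alt spin 3.141
shift tool now [0.0044 0.0006 0.0005]  after spin [0.0044 0.0006 0.0005]
```

Request:
carry_out --motion '[-0.02,0,0,0,0,-0.03,0,0,0,0,-0.04,0,0,0,0,-0.04,0,0,0,0,-0.03,0,0,0,0,0,0,0,-0.06,0,0,0,0,0,0]'

```text
clock: 26.52
position: [507.6, 386.7, 231.7]
orientation: [-0.698, -0.026, 0.714, -0.036]
wrist_force: [0.0, -0.3, -3.5]
gripper_width: 13.8
```

Run:
```python
from h import *
a=cap("side","s16");b=cap("top","t16")
cv2.imwrite("pics/st16.png",np.hstack([cv2.resize(a[180:420,150:350],None,fx=2,fy=2),cv2.resize(b[100:340,60:260],None,fx=2,fy=2)])[:,:,::-1])
plan([517.5,60.5,205],5)
```

```text
t 26.62 pos [507.8 386.6 231.7] x [-0.022 -0.016 -1.   ] y [ 0.087 -0.996  0.014] z [-0.996 -0.087  0.023] F [ 0.1 -1.4 -3.7] w 14.1 q5 -0.87
jaw now -175.0 d 0.0 spin -0.0 q5 after approx -0.87 alt spin 3.141
shift tool now [0.0315 0.3253 0.0181]  after spin [0.0315 0.3253 0.0181]
```

View pics/st16.png

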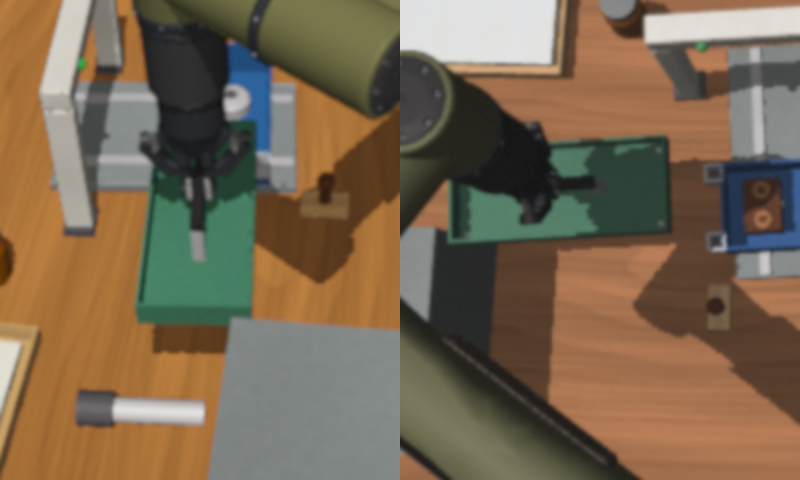

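Request:
carry_out --motion '[0,0.03,0.0015,0,0,0,0.03,0.0015,0,0,0,0.03,0.0015,0,0,0,0.03,0.0015,0,0,0,0.03,0.0015,0,0,0,0.03,0.0015,0,0,0,0.03,0.0015,0,0,0,0.03,0.0015,0,0,0,0.03,0.0015,0,0,0,0.03,0.0015,0,0,0,0.02,0,0,0,0,0,0,0,0]'

```text
clock: 28.12
position: [516.0, 54.7, 231.8]
orientation: [-0.695, -0.019, 0.718, -0.035]
wrist_force: [0.9, -0.1, -3.7]
gripper_width: 14.2
```

Run:
```python
from h import *
plan([517.5,60.5,185],5)
```

```text
t 28.12 pos [516.   54.7 231.8] x [-0.032 -0.023 -0.999] y [ 0.076 -0.997  0.021] z [-0.997 -0.075  0.034] F [ 0.9 -0.1 -3.7] w 14.2 q5 -0.42
jaw now -175.7 d 0.7 spin -0.012 q5 after approx -0.43 alt spin 3.13
shift tool now [ 0.0466 -0.0067 -0.0036]  after spin [ 0.0466 -0.0066 -0.0036]
```

Request:
carry_out --motion '[0.02,-0.006,-0.003,-0.012,0,0.02,0,0,0,0,0.012,0,0,0,0,0,0,0,0,0]'

```text
clock: 28.62
position: [515.6, 62.6, 173.2]
orientation: [-0.693, -0.024, 0.719, -0.04]
wrist_force: [1.7, -0.7, -3.3]
gripper_width: 13.7
```

Run:
```python
from h import *
a=cap("side","s17");b=cap("top","t17")
cv2.imwrite("pics/s17c.png",cv2.resize(a[160:290,190:330],None,fx=5,fy=4.6,interpolation=2)[:,:,::-1])
cv2.imwrite("pics/t17c.png",cv2.resize(b[150:260,190:350],None,fx=5,fy=5,interpolation=2)[:,:,::-1])
plan([517.5,60.5,185],5)
```

```text
t 28.73 pos [516.4  62.4 174.9] x [-0.034 -0.023 -0.999] y [ 0.091 -0.996  0.019] z [-0.995 -0.09   0.036] F [-0.   0.1 -3.6] w 14.1 q5 -0.42
jaw now -174.8 d -0.2 spin 0.003 q5 after approx -0.42 alt spin -3.139
shift tool now [-0.0101  0.0022 -0.0006]  after spin [-0.0101  0.0022 -0.0006]
```

View pics/s17c.png

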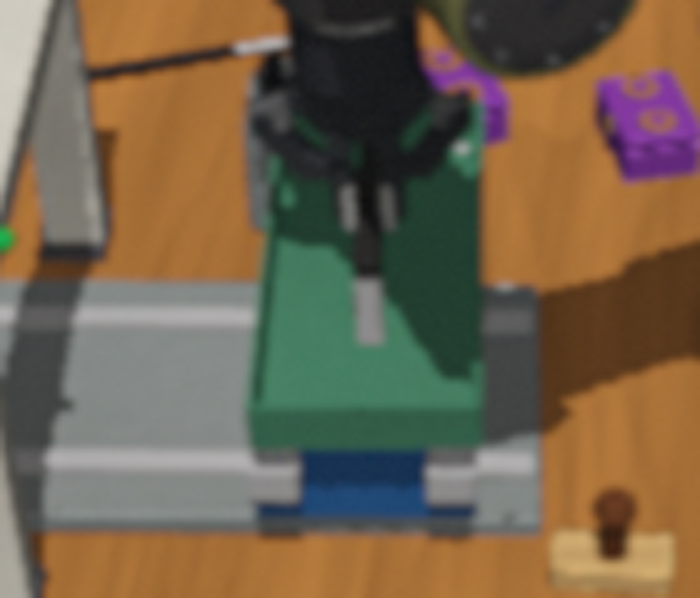

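View pics/t17c.png

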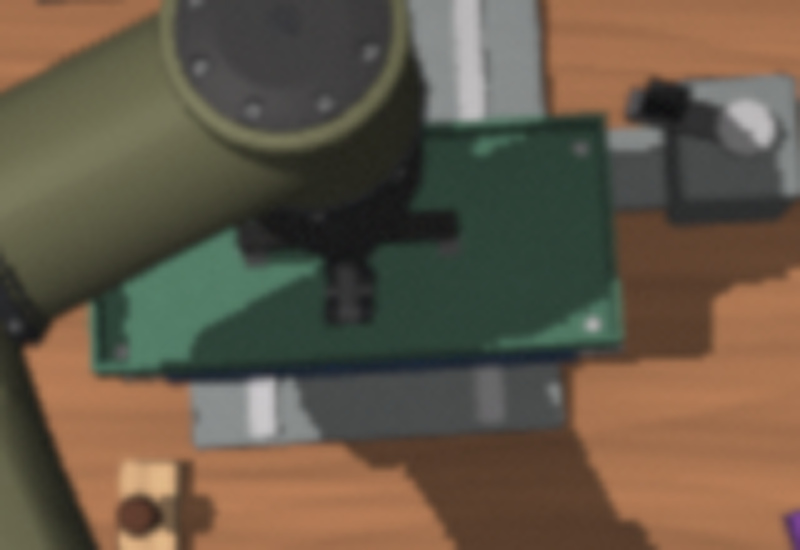

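Run:
```python
from h import *
c,s=np.cos(np.radians(5)),np.sin(np.radians(5))
L=np.array([[65,-148],[-65,-148],[-65,148.]])
for z in(156,160,164):
  P=np.c_[L@np.array([[c,s],[-s,c]])+[517.5,60.5],[z]*3]
  print(z,((proj("top",P)-[190,150]+.5)*5-.5).round(0).tolist())
u=(np.array([[605,115],[623,347],[95,376.]])+.5)/5-.5+[190,150]
P=onz("top",u,160)[:,:2];print(P, (P[0]+P[2])/2, np.degrees(np.arctan2(*(P[2]-P[1])[::-1]))-90)
# bolts (lug tops) bottom: floor z~ TCP-50+4
u=(np.array([[580,148],[593,323],[121,350.]])+.5)/5-.5+[190,150]
P=onz("top",u,130)[:,:2];print(P,(P[0]+P[2])/2)
```

```text
156 [[617.0, 110.0], [633.0, 339.0], [101.0, 369.0]]
160 [[618.0, 109.0], [633.0, 338.0], [100.0, 368.0]]
164 [[618.0, 107.0], [634.0, 337.0], [99.0, 368.0]]
[[591.22664566 -74.23359562]
 [460.57147072 -87.01212579]
 [435.60272624 204.6823113 ]] [513.41468595  65.22435784] 4.892533691484573
[[577.94772503 -62.23573982]
 [477.02699305 -71.93690173]
 [453.49631136 195.56875661]] [515.7220182  66.6665084]
```

Run:
```python
from h import *
u=(np.array([[613,131],[608,309],[148,130],[140,308.]])+.5)/5.5-.5+[90,165]
for z in (14,19): print(onz("top",u,z)[:,:2].mean(0))
b=cv2.imread("pics/t16.png")
cv2.imwrite("pics/t16c.png",cv2.resize(b[155:235,70:210],None,fx=5.5,fy=5.5,interpolation=2))
```

```text
[507.41957816 391.24422169]
[506.7631601  389.81837492]
```

View pics/t16c.png

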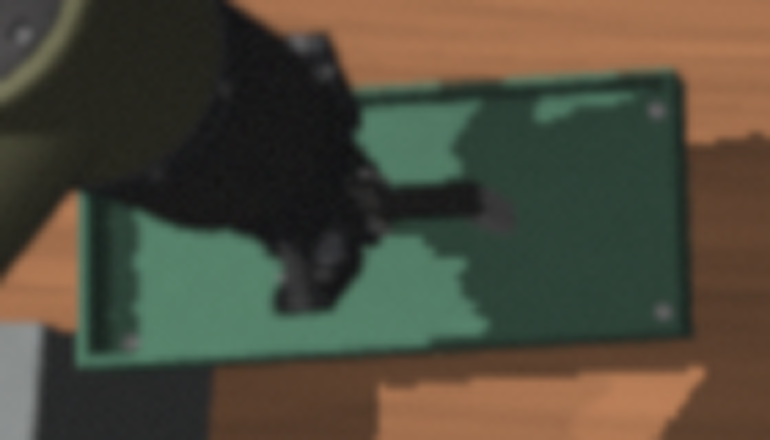

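Run:
```python
from h import *
plan([518,57,166],5)
```

```text
t 28.73 pos [516.4  62.4 174.9] x [-0.034 -0.023 -0.999] y [ 0.091 -0.996  0.019] z [-0.995 -0.09   0.036] F [-0.   0.1 -3.6] w 14.1 q5 -0.42
jaw now -174.8 d -0.2 spin 0.003 q5 after approx -0.42 alt spin -3.139
shift tool now [ 0.009   0.0054 -0.0015]  after spin [ 0.009   0.0054 -0.0015]
```

Request:
carry_out --motion '[0,0.006,-0.002,0,0,0.009,0,0,0,0,0,0,0,0,0]'

```text
clock: 29.1
position: [519.5, 56.3, 166.9]
orientation: [-0.695, -0.025, 0.718, -0.039]
wrist_force: [0.3, -0.1, -4.4]
gripper_width: 13.8
```

Run:
```python
from h import *
a=cap("side","s18");b=cap("top","t18")
cv2.imwrite("pics/s18c.png",cv2.resize(a[190:290,220:320],None,fx=6,fy=6,interpolation=2)[:,:,::-1])
cv2.imwrite("pics/t18c.png",cv2.resize(b[150:260,190:350],None,fx=5,fy=5,interpolation=2)[:,:,::-1])
plan([518,57,166],5)
```

```text
t 29.2 pos [519.9  56.3 168. ] x [-0.03  -0.022 -0.999] y [ 0.091 -0.996  0.019] z [-0.995 -0.09   0.032] F [ 0.4 -1.  -3.6] w 14.3 q5 -0.41
jaw now -174.8 d -0.2 spin 0.003 q5 after approx -0.4 alt spin -3.139
shift tool now [ 0.002  -0.0009  0.0018]  after spin [ 0.002  -0.0009  0.0018]
```

View pics/s18c.png

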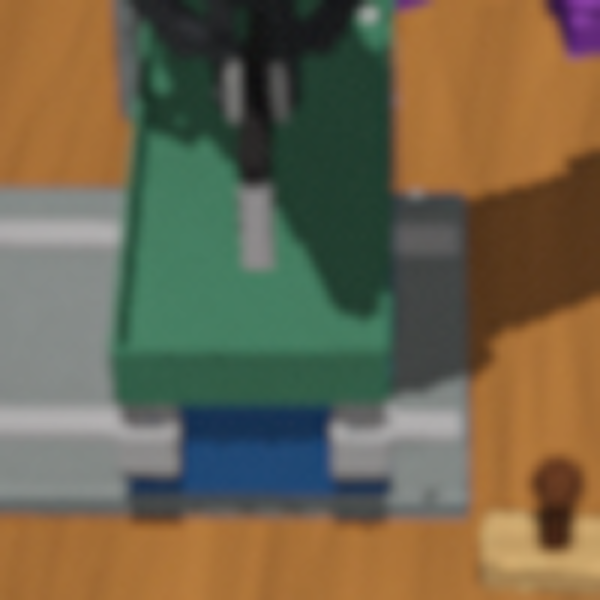

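View pics/t18c.png

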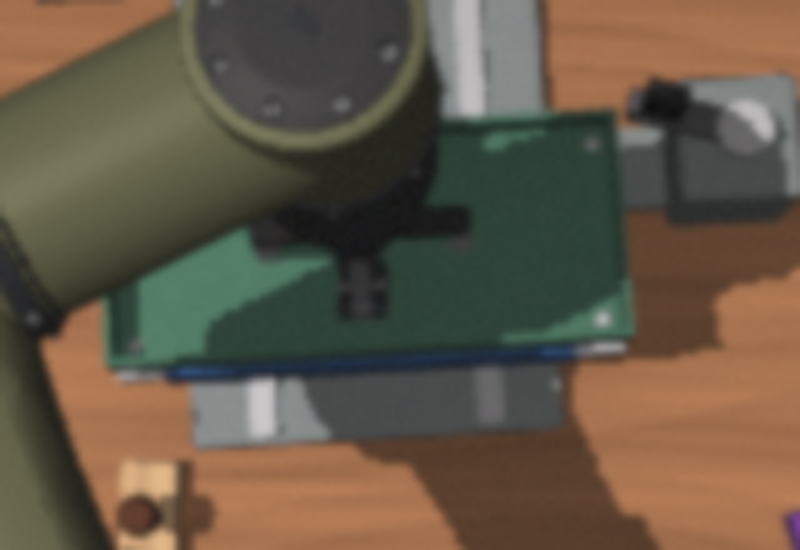

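```bash
cat > chk.py <<'E'
from h import *
def chk(bolts,rim,zt):
    u=(np.array(bolts,float)+.5)/5-.5+[190,150]; 
    P=onz("top",u,zt+5)[:,:2];print("bolts c",(P[0]+P[2])/2,"diag",np.linalg.norm(P[0]-P[2]), "yaw",np.degrees(np.arctan2(*(P[2]-P[1])[::-1]))-90)
    u=(np.array(rim,float)+.5)/5-.5+[190,150]
    P=onz("top",u,zt+35)[:,:2];print("rim c",(P[0]+P[2])/2,"diag",np.linalg.norm(P[0]-P[2]))
E
python3 - <<'E'
from chk import *
chk([[591,143],[602,317],[136,346]],[[614,111],[632,336],[105,369]],117)
# side: project expected corner of green top front edge & ears
c,s=np.cos(np.radians(5)),np.sin(np.radians(5)); M=np.array([[c,s],[-s,c]])
def W(L,z): L=np.array(L,float); return np.c_[L@M+[517.5,60.5],[z]*len(L)]
print("ear outer top corners",((proj("side",W([[65,148],[38,148],[-38,148],[-65,148]],94))-[220,190]+.5)*6).round(0).tolist())
print("tray rim corners",((proj("side",W([[65,148],[-65,148]],117+35))-[220,190]+.5)*6).round(0).tolist())
print("tray floor corners",((proj("side",W([[65,148],[-65,148]],117))-[220,190]+.5)*6).round(0).tolist())
E
```

```text
bolts c [519.77326291  59.67789471] diag 286.40690747243616 yaw 5.316365376607138
rim c [517.90719531  60.404905  ] diag 320.4149539801153
ear outer top corners [[121.0, 439.0], [178.0, 440.0], [339.0, 441.0], [397.0, 442.0]]
tray rim corners [[114.0, 352.0], [397.0, 354.0]]
tray floor corners [[118.0, 405.0], [397.0, 408.0]]
```

Request:
carry_out --motion '[0.008,-0.001,0.001,0,0,0.006,0,0,0,0,0,0,0,0,0]'

```text
clock: 29.58
position: [518.2, 57.1, 153.0]
orientation: [-0.695, -0.025, 0.717, -0.039]
wrist_force: [-0.3, 0.1, -2.9]
gripper_width: 14.4
```

Run:
```python
from h import *
plan([518.5,57,150],5)
```

```text
t 29.57 pos [518.2  57.1 153. ] x [-0.03  -0.021 -0.999] y [ 0.091 -0.996  0.019] z [-0.995 -0.09   0.032] F [-0.3  0.1 -2.9] w 14.4 q5 -0.41
jaw now -174.8 d -0.2 spin 0.003 q5 after approx -0.41 alt spin -3.139
shift tool now [ 0.003   0.     -0.0004]  after spin [ 0.003   0.     -0.0004]
```

Request:
carry_out --motion '[0.005,0,0,0,0,0.004,0,0,0,0,0,0,0,0,0]'

```text
clock: 29.95
position: [518.5, 56.8, 145.3]
orientation: [-0.696, -0.025, 0.716, -0.039]
wrist_force: [0.0, 0.4, -3.4]
gripper_width: 14.3
```

Run:
```python
from h import *
plan([518.5,57,144],5)
a=cap("side","s19");b=cap("top","t19")
cv2.imwrite("pics/s19c.png",cv2.resize(a[190:290,220:320],None,fx=6,fy=6,interpolation=2)[:,:,::-1])
```

```text
t 29.95 pos [518.5  56.8 145.3] x [-0.027 -0.021 -0.999] y [ 0.091 -0.996  0.019] z [-0.995 -0.09   0.029] F [ 0.   0.4 -3.4] w 14.3 q5 -0.41
jaw now -174.8 d -0.2 spin 0.003 q5 after approx -0.41 alt spin -3.138
shift tool now [ 0.0013 -0.0002 -0.0001]  after spin [ 0.0013 -0.0002 -0.0001]
```

View pics/s19c.png

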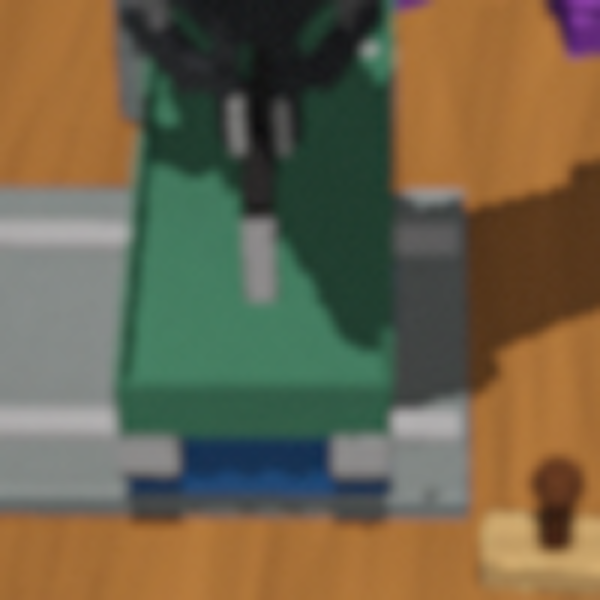

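Request:
carry_out --motion '[0.003,0,0,0,0,0.003,0,0,0,0,0,0,0,0,0]'

```text
clock: 30.42
position: [519.1, 56.7, 145.1]
orientation: [-0.698, -0.025, 0.714, -0.039]
wrist_force: [0.3, -0.7, -2.5]
gripper_width: 14.0
```

Run:
```python
from h import *
plan([518.5,57,144],5)
```

```text
t 30.43 pos [519.1  56.7 145.1] x [-0.022 -0.021 -1.   ] y [ 0.092 -0.996  0.019] z [-0.996 -0.091  0.024] F [ 0.3 -0.7 -2.5] w 14.0 q5 -0.41
jaw now -174.8 d -0.2 spin 0.004 q5 after approx -0.4 alt spin -3.137
shift tool now [ 0.0011 -0.0004  0.0006]  after spin [ 0.0011 -0.0004  0.0006]
```

Request:
carry_out --motion '[0,0,0,0,0.3,0,0,0,0,0.7,0,0,0,0,0.7,0,0,0,0,0.7,-0.03,0,0,0,0.7,-0.04,0,0,0,0.7,-0.04,0,0,0,0.7,0,0,0,0,0.7]'

```text
clock: 31.42
position: [521.7, 58.5, 257.2]
orientation: [-0.698, -0.025, 0.715, -0.04]
wrist_force: [0.0, -0.8, -0.2]
gripper_width: 60.0
```

Run:
```python
from h import *
plan([594,-108,250],5)
a=cap("side","s20");b=cap("top","t20")
cv2.imwrite("pics/s20c.png",cv2.resize(a[150:290,200:320],None,fx=5,fy=4.3,interpolation=2)[:,:,::-1])
cv2.imwrite("pics/t20c.png",cv2.resize(b[150:260,190:350],None,fx=5,fy=5,interpolation=2)[:,:,::-1])
```

```text
t 31.43 pos [521.7  58.5 257.2] x [-0.023 -0.023 -0.999] y [ 0.091 -0.996  0.021] z [-0.996 -0.091  0.025] F [ 0.  -0.8 -0.2] w 60.0 q5 -0.41
jaw now -174.8 d -0.2 spin 0.004 q5 after approx -0.41 alt spin -3.138
shift tool now [ 0.0093  0.1722 -0.0571]  after spin [ 0.0093  0.172  -0.0577]
```

View pics/s20c.png

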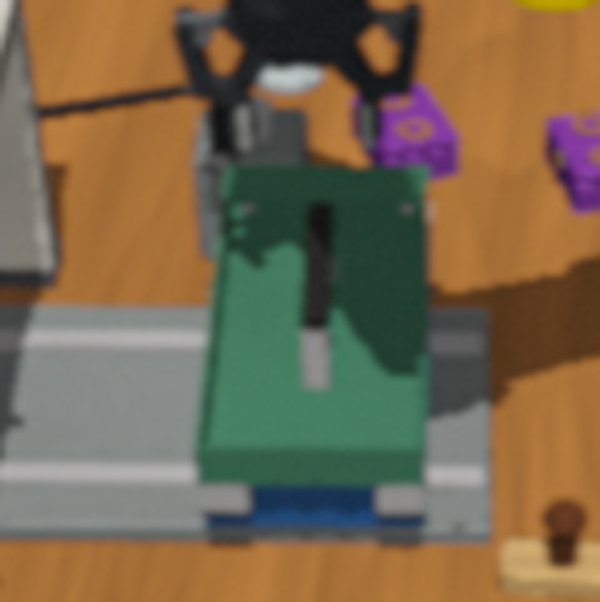

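View pics/t20c.png

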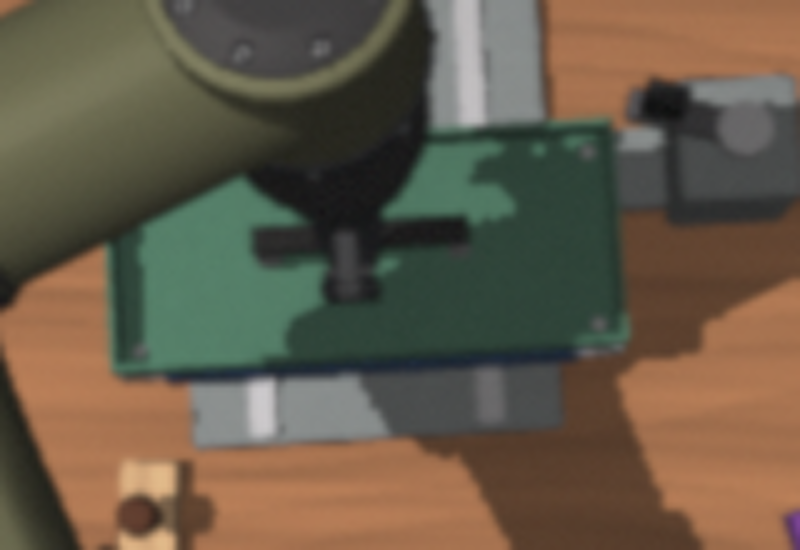

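Run:
```python
from chk import *
chk([[587,151],[600,323],[140,351]],[[611,122],[628,346],[113,376]],94)
c,s=np.cos(np.radians(5)),np.sin(np.radians(5)); M=np.array([[c,s],[-s,c]])
def W(L,z): L=np.array(L,float); return np.c_[L@M+[517.5,60.5],[z]*len(L)]
for z in (129,137): print(z,"rim corners side",((proj("side",W([[65,148],[-65,148],[65,-148],[-65,-148]],z))-[200,150]+.5)*[5,4.3]).round(0).tolist())
```

```text
bolts c [519.42381162  60.5807981 ] diag 286.5637135386073 yaw 5.2370831136805975
rim c [516.28741683  59.88235082] diag 319.6288824273279
129 rim corners side [[197.0, 449.0], [431.0, 451.0], [231.0, 166.0], [434.0, 167.0]]
137 rim corners side [[197.0, 441.0], [431.0, 442.0], [231.0, 158.0], [434.0, 158.0]]
```

Run:
```python
from h import *
a=cv2.imread("pics/s5.png");b=cv2.imread("pics/t5.png")
a0=cv2.imread("pics/s0.png")
A=cv2.resize(a0[150:210,225:285],None,fx=6.5,fy=6.5,interpolation=2);B=cv2.resize(b[150:210,305:365],None,fx=6.5,fy=6.5,interpolation=2)
cv2.imwrite("pics/cr.png",np.hstack([A,B]))
```

```text
(no output)
```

View pics/cr.png

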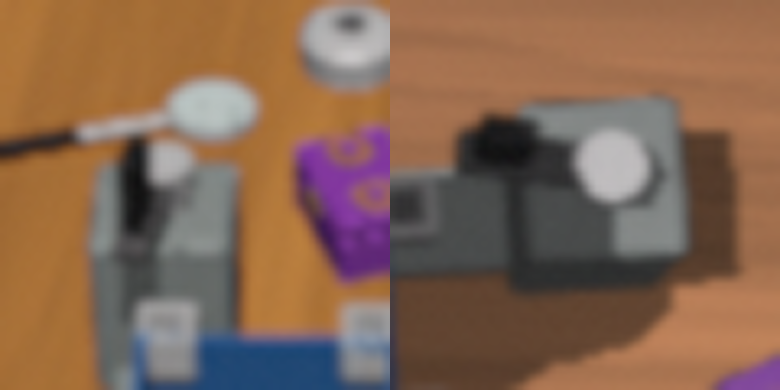

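Run:
```python
from h import *
def tri(a,b):
    c1,d1=ray("top",[a]);c2,d2=ray("side",[b]);d1=d1[0];d2=d2[0]
    A=np.c_[d1,-d2];s=np.linalg.lstsq(A,c2-c1,rcond=None)[0];p,q=c1+d1*s[0],c2+d2*s[1];return ((p+q)/2).round(1),np.linalg.norm(p-q).round(1)
print("disc",tri((338.7,175),(250.3,174.4)))
print("grip top",tri((323.6,170),(245.6,171.8)))
for z in(135,140,145):print(z,onz("top",[(338.7,175)],z))
print(onz("top",[(323.6,170)],170), onz("side",[(245.6,171.8)],170))
# geometry from lower tray pose: post at -y side;
```

```text
disc (array([ 592.7, -157.6,  127.6]), np.float64(2.1))
grip top (array([ 597.5, -109.4,  173.1]), np.float64(1.0))
135 [[ 592.21198187 -156.65418719  135.        ]]
140 [[ 591.14773361 -156.00035703  140.        ]]
145 [[ 590.08348536 -155.34652687  145.        ]]
[[ 597.61077075 -109.69759754  170.        ]] [[ 598.74937893 -113.62363082  170.        ]]
```

Run:
```python
from h import *
print("beam near-edge top corners",onz("top",[(328,117),(329,100),(184,122)],255).round(0))
print("leg base",onz("top",[(312,143),(325,143),(195,150)],0).round(0))
print(onz("top",[(312,143),(325,143)],20).round(0))
```

```text
beam near-edge top corners [[ 722. -111.  255.]
 [ 769. -113.  255.]
 [ 697.  268.  255.]]
leg base [[ 723.  -87.    0.]
 [ 724. -129.    0.]
 [ 689.  287.    0.]]
[[ 717.  -86.   20.]
 [ 719. -127.   20.]]
```

```bash
cat > crank.py <<'E'
from h import *
AX=np.array([592.5,-157.])
def arc(end_deg,n,r=50,z=138):
    s,R_=st(); p=s["position"]; d=p[:2]-AX; a0=np.degrees(np.arctan2(d[1],d[0])); print("pusher angle",a0.round(1),"r",np.linalg.norm(d).round(1),"dz",round(z-p[2],1))
    pts=[AX+r*np.array([np.cos(t),np.sin(t)]) for t in np.radians(np.linspace(a0,end_deg,n+1)[1:])]
    prev=np.array(p)
    out=[]
    for i,q in enumerate(pts):
        t=np.array([q[0],q[1],prev[2]+(z-p[2])/n]); v=R_.T@(t-prev)/1000; out.append(v.round(4).tolist()); prev=t
    print(out)
E
python3 - <<'E'
from h import *
plan([566,-114,210],None)
E
```

```text
t 31.52 pos [520.4  58.5 253.3] x [-0.029 -0.024 -0.999] y [ 0.092 -0.996  0.021] z [-0.995 -0.091  0.031] F [-0.6 -0.5 -0.7] w 59.6 q5 -0.41
shift tool now [ 0.0461  0.175  -0.031 ]  after spin [ 0.0461  0.175  -0.031 ]
```

Request:
carry_out --motion '[0,0.035,-0.006,0,0,0,0.035,-0.006,0,0,0,0.035,-0.006,0,0,0,0.035,-0.006,0,0,0,0.035,-0.006,0,0,0.03,0,0,0,0,0,0,0,0,0]'

```text
clock: 32.4
position: [563.0, -118.6, 213.0]
orientation: [-0.689, -0.025, 0.723, -0.041]
wrist_force: [0.4, -0.4, -0.2]
gripper_width: -0.2
```

Run:
```python
from h import *
a=cap("side","s21");b=cap("top","t21")
A=cv2.resize(a[130:220,205:295],None,fx=4.4,fy=4.4,interpolation=2);B=cv2.resize(b[130:220,285:375],None,fx=4.4,fy=4.4,interpolation=2)
cv2.imwrite("pics/c21.png",np.hstack([A,B])[:,:,::-1])
plan([567,-114,138],None)
```

```text
t 32.5 pos [ 564.5 -118.6  217.1] x [-0.041 -0.026 -0.999] y [ 0.094 -0.995  0.022] z [-0.995 -0.093  0.043] F [-0.9 -0.   0.6] w 0.0 q5 -0.06
shift tool now [ 0.0788 -0.0061 -0.0064]  after spin [ 0.0788 -0.0061 -0.0064]
```

View pics/c21.png

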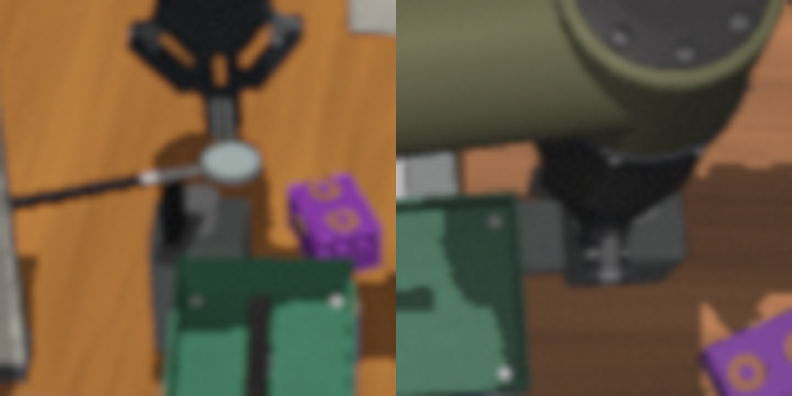

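Request:
carry_out --motion '[0.02,-0.006,-0.003,0,0,0.025,0,-0.002,0,0,0.025,0,-0.001,0,0,0.008,0,0,0,0,0,0,0,0,0]'

```text
clock: 33.12
position: [568.6, -111.1, 139.6]
orientation: [-0.693, -0.026, 0.719, -0.043]
wrist_force: [-0.9, -0.0, 0.4]
gripper_width: 0.3
```

Run:
```python
from crank import *
a=cap("side","s22");b=cap("top","t22")
A=cv2.resize(a[130:220,205:295],None,fx=4.4,fy=4.4,interpolation=2);B=cv2.resize(b[130:220,285:375],None,fx=4.4,fy=4.4,interpolation=2)
cv2.imwrite("pics/c22.png",np.hstack([A,B])[:,:,::-1])
arc(60,4)
```

```text
t 33.23 pos [ 569.  -111.2  140.5] x [-0.033 -0.026 -0.999] y [ 0.098 -0.995  0.023] z [-0.995 -0.097  0.036] F [ 0.6  0.2 -0.5] w -0.1 q5 -0.07
pusher angle 117.2 r 51.4 dz -2.5
[[0.0001, -0.0018, -0.0126], [0.0002, -0.0, -0.0125], [0.0003, 0.003, -0.0121], [0.0004, 0.0059, -0.011]]
```

View pics/c22.png

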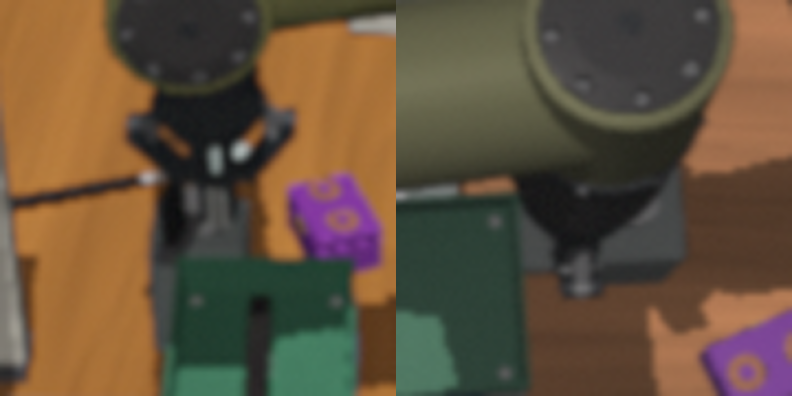

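Request:
carry_out --motion '[0.001,-0.002,-0.0126,0,0,0.001,0,-0.0125,0,0,0,0.003,-0.012,0,0,0,0.006,-0.011,0,0]'

```text
clock: 33.72
position: [619.5, -113.7, 138.3]
orientation: [-0.693, -0.026, 0.719, -0.043]
wrist_force: [-4.3, 0.5, 0.6]
gripper_width: -0.4
```

Run:
```python
from crank import *
a=cap("side","s23")
A=cv2.resize(a[130:220,205:295],None,fx=6,fy=6,interpolation=2)
cv2.imwrite("pics/c23.png",A[:,:,::-1])
arc(0,5)
```

```text
t 33.77 pos [ 620.5 -114.3  137.9] x [-0.034 -0.027 -0.999] y [ 0.098 -0.995  0.023] z [-0.995 -0.097  0.037] F [-1.2  0.9 -1.6] w 0.2 q5 -0.05
pusher angle 56.7 r 51.1 dz 0.1
[[-0.0001, 0.0078, -0.0064], [-0.0, 0.0082, -0.0055], [0.0, 0.0091, -0.0038], [0.0001, 0.0097, -0.002], [0.0002, 0.0099, -0.0]]
```

View pics/c23.png

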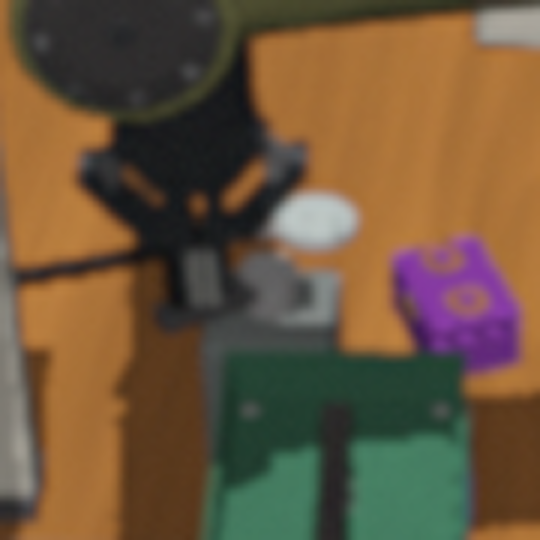

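Request:
carry_out --motion '[0,0.008,-0.0064,0,0,0,0.0082,-0.0055,0,0,0,0.009,-0.004,0,0,0,0.0097,-0.002,0,0,0,0.01,0,0,0]'

```text
clock: 34.4
position: [645.5, -156.7, 137.1]
orientation: [-0.694, -0.028, 0.718, -0.042]
wrist_force: [-0.9, 4.4, -0.1]
gripper_width: -0.0
```

Run:
```python
from crank import *
arc(-90,8)
```

```text
t 34.4 pos [ 645.5 -156.7  137.1] x [-0.033 -0.022 -0.999] y [ 0.099 -0.995  0.019] z [-0.994 -0.099  0.035] F [-0.9  4.4 -0.1] w -0.0 q5 0.02
pusher angle 0.3 r 53.0 dz 0.9
[[0.0002, 0.0094, 0.0049], [0.0002, 0.0091, 0.0037], [0.0002, 0.0082, 0.0054], [0.0003, 0.007, 0.0069], [0.0003, 0.0055, 0.0082], [0.0003, 0.0038, 0.0091], [0.0003, 0.0019, 0.0096], [0.0002, -0.0, 0.0098]]
```

Request:
carry_out --motion '[-0.0005,0.0094,0.004,0,0,0,0.009,0.004,0,0,0,0.0082,0.0054,0,0,0,0.007,0.007,0,0,0,0.0055,0.0082,0,0,0,0.004,0.009,0,0,0,0.002,0.0096,0,0,0,0,0.01,0,0]'

```text
clock: 35.4
position: [597.4, -209.6, 141.6]
orientation: [-0.701, -0.029, 0.712, -0.042]
wrist_force: [4.7, 1.6, -1.0]
gripper_width: 0.2
```

Run:
```python
from crank import *
a=cap("side","s24");b=cap("top","t24")
A=cv2.resize(a[130:220,205:295],None,fx=4.4,fy=4.4,interpolation=2);B=cv2.resize(b[130:220,285:375],None,fx=4.4,fy=4.4,interpolation=2)
cv2.imwrite("pics/c24.png",np.hstack([A,B])[:,:,::-1])
arc(-180,8)
```

```text
t 35.5 pos [ 596.4 -210.   142. ] x [-0.017 -0.021 -1.   ] y [ 0.1   -0.995  0.019] z [-0.995 -0.1    0.019] F [ 0.7 -0.8  0.3] w -0.0 q5 0.11
pusher angle -85.8 r 53.2 dz -4.0
[[0.0006, -0.0045, 0.0101], [0.0006, -0.0034, 0.0097], [0.0006, -0.0053, 0.0088], [0.0005, -0.007, 0.0075], [0.0004, -0.0084, 0.0059], [0.0004, -0.0094, 0.0041], [0.0003, -0.01, 0.0021], [0.0003, -0.0103, 0.0]]
```

View pics/c24.png

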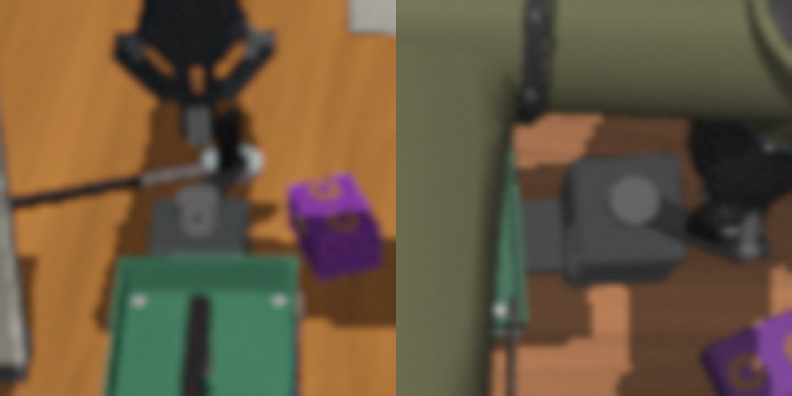

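Request:
carry_out --motion '[0.001,-0.004,0.01,0,0,0.001,-0.0035,0.0097,0,0,0.001,-0.0053,0.0088,0,0,0.001,-0.007,0.0075,0,0,0,-0.0085,0.006,0,0,0,-0.0095,0.004,0,0,0,-0.01,0.002,0,0,0,-0.0103,0,0,0]'

```text
clock: 36.5
position: [539.7, -159.3, 140.0]
orientation: [-0.701, -0.024, 0.712, -0.044]
wrist_force: [-0.0, -4.4, 1.2]
gripper_width: 0.1
```

Run:
```python
from crank import *
arc(-270,8)
```

```text
t 36.5 pos [ 539.7 -159.3  140. ] x [-0.014 -0.03  -0.999] y [ 0.097 -0.995  0.028] z [-0.995 -0.096  0.017] F [-0.  -4.4  1.2] w 0.1 q5 0.0
pusher angle -177.5 r 52.9 dz -2.0
[[-0.0001, -0.0098, -0.0044], [-0.0001, -0.0094, -0.0035], [-0.0001, -0.0085, -0.0053], [-0.0001, -0.0073, -0.0069], [-0.0001, -0.0058, -0.0083], [-0.0, -0.004, -0.0092], [0.0, -0.0021, -0.0099], [0.0001, -0.0, -0.0101]]
```

Request:
carry_out --motion '[0,-0.0098,-0.0048,0,0,0,-0.0092,-0.004,0,0,0,-0.0083,-0.0053,0,0,0,-0.007,-0.007,0,0,0,-0.0056,-0.0083,0,0,0,-0.0038,-0.0092,0,0,0,-0.002,-0.0099,0,0]'

```text
clock: 37.38
position: [578.5, -107.9, 135.8]
orientation: [-0.695, -0.022, 0.717, -0.045]
wrist_force: [-4.9, -2.4, 1.9]
gripper_width: -0.4
```

Run:
```python
from crank import *
a=cap("side","s25")
A=cv2.resize(a[130:290,175:295],None,fx=5,fy=3.7,interpolation=2)
cv2.imwrite("pics/c25.png",A[:,:,::-1])
arc(0,9)
```

```text
t 37.42 pos [ 579.4 -107.4  135.3] x [-0.03  -0.034 -0.999] y [ 0.096 -0.995  0.031] z [-0.995 -0.095  0.033] F [-2.1 -0.4  0.4] w -0.2 q5 -0.08
pusher angle 104.7 r 51.3 dz 2.7
[[-0.0006, 0.0007, -0.0103], [-0.0006, 0.0015, -0.01], [-0.0005, 0.0035, -0.0095], [-0.0004, 0.0053, -0.0086], [-0.0003, 0.0069, -0.0074], [-0.0002, 0.0083, -0.0058], [-0.0001, 0.0093, -0.0041], [-0.0001, 0.0099, -0.0021], [0.0, 0.0101, -0.0001]]
```

View pics/c25.png

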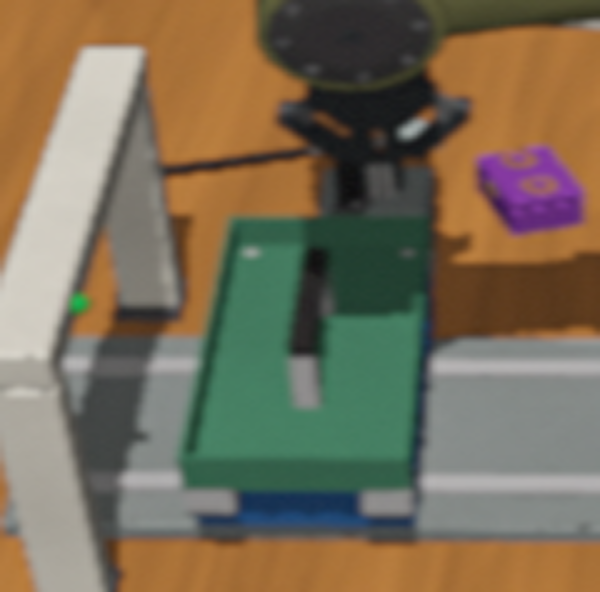

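Request:
carry_out --motion '[-0.0015,0.0007,-0.0103,0,0,-0.001,0.0015,-0.01,0,0,-0.001,0.0035,-0.0095,0,0,-0.0005,0.0053,-0.0086,0,0,0,0.007,-0.0074,0,0,0,0.0083,-0.0058,0,0,0,0.0093,-0.004,0,0,0,0.01,-0.002,0,0]'

```text
clock: 38.42
position: [644.4, -145.6, 135.4]
orientation: [-0.693, -0.026, 0.719, -0.044]
wrist_force: [-2.3, 3.6, -0.1]
gripper_width: 0.0
```

Run:
```python
from crank import *
arc(-90,9)
```

```text
t 38.42 pos [ 644.4 -145.6  135.4] x [-0.034 -0.028 -0.999] y [ 0.099 -0.995  0.024] z [-0.995 -0.098  0.037] F [-2.3  3.6 -0.1] w 0.0 q5 0.0
pusher angle 12.4 r 53.2 dz 2.6
[[0.0001, 0.0103, 0.003], [0.0, 0.0098, 0.0018], [0.0001, 0.0092, 0.0037], [0.0001, 0.0083, 0.0054], [0.0001, 0.0071, 0.0069], [0.0001, 0.0056, 0.0082], [0.0001, 0.0038, 0.0091], [0.0001, 0.002, 0.0097], [0.0001, 0.0, 0.0099]]
```

Request:
carry_out --motion '[-0.001,0.01,0.003,0,0,0,0.0098,0.002,0,0,0,0.0092,0.0037,0,0,0,0.0083,0.0054,0,0,0,0.007,0.007,0,0,0,0.0056,0.0082,0,0,0,0.004,0.009,0,0,0,0.002,0.0097,0,0,0,0,0.01,0,0]'

```text
clock: 39.55
position: [596.8, -210.6, 142.1]
orientation: [-0.701, -0.026, 0.712, -0.044]
wrist_force: [5.9, 1.0, -0.1]
gripper_width: -0.3
```

Run:
```python
from crank import *
arc(-180,8)
```

```text
t 39.55 pos [ 596.8 -210.6  142.1] x [-0.014 -0.026 -1.   ] y [ 0.099 -0.995  0.025] z [-0.995 -0.099  0.017] F [ 5.9  1.  -0.1] w -0.3 q5 0.1
pusher angle -85.5 r 53.7 dz -4.1
[[0.0006, -0.005, 0.0101], [0.0006, -0.0033, 0.0097], [0.0005, -0.0053, 0.0088], [0.0005, -0.007, 0.0076], [0.0004, -0.0084, 0.006], [0.0004, -0.0094, 0.0042], [0.0003, -0.0101, 0.0021], [0.0003, -0.0103, 0.0]]
```

Request:
carry_out --motion '[0.001,-0.005,0.01,0,0,0.001,-0.0033,0.0097,0,0,0.001,-0.0053,0.0088,0,0,0.001,-0.007,0.0075,0,0,0,-0.0085,0.006,0,0,0,-0.0095,0.004,0,0,0,-0.01,0.002,0,0]'

```text
clock: 40.42
position: [541.0, -170.4, 140.8]
orientation: [-0.702, -0.022, 0.71, -0.046]
wrist_force: [2.1, -3.7, 0.8]
gripper_width: -0.1
```

Run:
```python
from crank import *
a=cap("side","s26");b=cap("top","t26")
A=cv2.resize(a[130:290,175:295],None,fx=3.3,fy=3.3,interpolation=2);B=cv2.resize(b[80:240,200:360],None,fx=2.4,fy=3.3,interpolation=2)
cv2.imwrite("pics/c26.png",np.hstack([A,B])[:,:,::-1])
arc(-270,10)
```

```text
t 40.52 pos [ 540.8 -169.4  140.4] x [-0.01  -0.033 -0.999] y [ 0.097 -0.995  0.032] z [-0.995 -0.097  0.013] F [ 0.1 -0.6 -0.5] w 0.1 q5 0.02
pusher angle -166.5 r 53.2 dz -2.4
[[-0.0001, -0.0095, -0.0027], [-0.0001, -0.0089, -0.0012], [-0.0001, -0.0086, -0.0028], [-0.0001, -0.0079, -0.0043], [-0.0001, -0.007, -0.0056], [-0.0, -0.0059, -0.0068], [-0.0, -0.0046, -0.0078], [0.0, -0.0031, -0.0085], [0.0001, -0.0016, -0.0089], [0.0001, 0.0001, -0.009]]
```

View pics/c26.png

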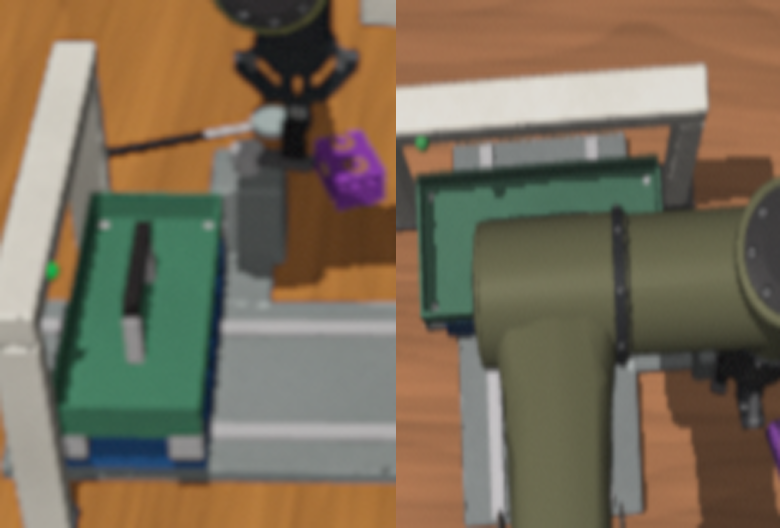

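Request:
carry_out --motion '[0,-0.0095,-0.0027,0,0,0,-0.009,-0.0015,0,0,0,-0.0086,-0.003,0,0,0,-0.008,-0.0043,0,0]'

```text
clock: 41.02
position: [546.1, -134.8, 139.0]
orientation: [-0.699, -0.02, 0.713, -0.047]
wrist_force: [-1.4, -4.0, 1.6]
gripper_width: 0.0
```

Run:
```python
from crank import *
arc(-270,6)
```

```text
t 41.02 pos [ 546.1 -134.8  139. ] x [-0.017 -0.038 -0.999] y [ 0.095 -0.995  0.036] z [-0.995 -0.094  0.021] F [-1.4 -4.   1.6] w 0.0 q5 -0.05
pusher angle 154.4 r 51.4 dz -1.0
[[-0.0018, -0.0225, -0.0542], [0.0009, 0.0424, -0.0394], [0.0026, 0.0511, 0.027], [0.001, -0.0086, 0.0572], [-0.0017, -0.0569, 0.0108], [-0.0019, -0.0289, -0.0501]]
```

Run:
```python
from crank import *
arc(90,8)
```

```text
t 41.02 pos [ 546.1 -134.8  139. ] x [-0.017 -0.038 -0.999] y [ 0.095 -0.995  0.036] z [-0.995 -0.094  0.021] F [-1.4 -4.   1.6] w 0.0 q5 -0.05
pusher angle 154.4 r 51.4 dz -1.0
[[-0.0002, -0.005, -0.0052], [-0.0002, -0.0051, -0.0048], [-0.0002, -0.0044, -0.0055], [-0.0001, -0.0036, -0.006], [-0.0001, -0.0027, -0.0065], [-0.0001, -0.0018, -0.0068], [-0.0001, -0.0008, -0.007], [-0.0, 0.0002, -0.007]]
```

Request:
carry_out --motion '[0,-0.005,-0.0055,0,0,0,-0.005,-0.005,0,0,0,-0.0044,-0.0055,0,0]'

```text
clock: 41.4
position: [559.5, -118.6, 137.1]
orientation: [-0.697, -0.02, 0.715, -0.047]
wrist_force: [-2.6, -3.5, 0.8]
gripper_width: 0.1
```

Run:
```python
from crank import *
arc(90,5)
b=cap("side","s27")
A=cv2.resize(b[130:220,205:295],None,fx=6,fy=6,interpolation=2)
cv2.imwrite("pics/c27.png",A[:,:,::-1])
```

```text
t 41.4 pos [ 559.5 -118.6  137.1] x [-0.023 -0.039 -0.999] y [ 0.094 -0.995  0.037] z [-0.995 -0.093  0.026] F [-2.6 -3.5  0.8] w 0.1 q5 -0.07
pusher angle 130.6 r 50.7 dz 0.9
[[-0.0005, -0.0031, -0.0064], [-0.0005, -0.0028, -0.0065], [-0.0004, -0.0018, -0.0068], [-0.0004, -0.0008, -0.007], [-0.0004, 0.0002, -0.0071]]
```

View pics/c27.png

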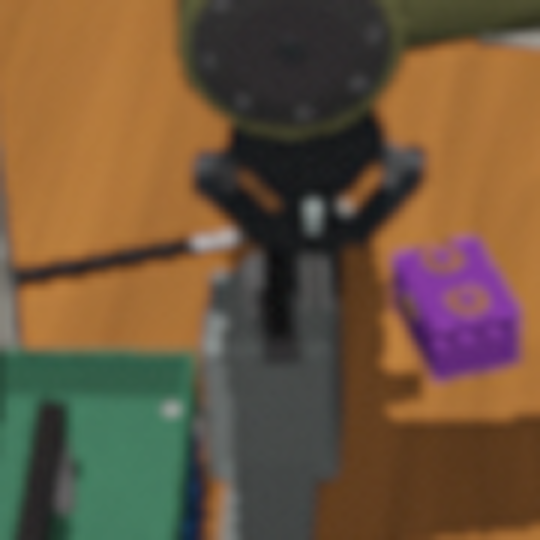

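Still moving freely; small steps now, watching for the stop.

Request:
carry_out --motion '[-0.0005,-0.003,-0.0065,0,0,-0.0005,-0.0028,-0.0065,0,0]'

```text
clock: 41.7
position: [567.8, -112.9, 136.7]
orientation: [-0.693, -0.018, 0.72, -0.047]
wrist_force: [-35.1, -14.7, 10.9]
gripper_width: 0.1
```

Run:
```python
from crank import *
arc(85,4)
```

```text
t 41.7 pos [ 567.8 -112.9  136.7] x [-0.036 -0.043 -0.998] y [ 0.093 -0.995  0.039] z [-0.995 -0.092  0.04 ] F [-35.1 -14.7  10.9] w 0.1 q5 -0.08
pusher angle 119.3 r 50.5 dz 1.3
[[-0.0007, -0.002, -0.0072], [-0.0007, -0.0014, -0.0073], [-0.0006, -0.0003, -0.0074], [-0.0006, 0.0008, -0.0074]]
```

Request:
carry_out --motion '[0,0.001,0.005,0,0,0,0,0.004,0,0,-0.03,0,0,0,0,-0.04,0,0,0,0,-0.04,0,0,0,0,-0.04,0,0,0,0.4,0,0,0,0,0.4]'

```text
clock: 42.58
position: [566.8, -103.9, 290.2]
orientation: [-0.695, -0.022, 0.717, -0.046]
wrist_force: [0.6, -0.2, 0.4]
gripper_width: 34.2
```

Run:
```python
from h import *
plan([450,-300,280],None)
```

```text
t 42.58 pos [ 566.8 -103.9  290.2] x [-0.029 -0.035 -0.999] y [ 0.097 -0.995  0.032] z [-0.995 -0.096  0.032] F [ 0.6 -0.2  0.4] w 34.2 q5 -0.08
shift tool now [0.0204 0.1834 0.1348]  after spin [0.0204 0.1834 0.1348]
```

Request:
carry_out --motion '[0,0.03,0.022,0,0.4,0,0.03,0.022,0,0.4,0,0.03,0.022,0,0.4,0,0.03,0.022,0,0.4,0,0.03,0.022,0,0.4,0,0.03,0.022,0,0.4,0,0,0,0,0.4]'

```text
clock: 43.45
position: [453.8, -296.4, 294.5]
orientation: [-0.697, -0.027, 0.715, -0.047]
wrist_force: [-0.1, 0.9, -0.1]
gripper_width: 34.2
```

Run:
```python
from h import *
st();cap("side","s30");b=cap("top","t30")
cv2.imwrite("pics/t30c.png",cv2.resize(b[90:220,190:350],None,fx=4.6,fy=4.6,interpolation=2)[:,:,::-1])
```

```text
t 43.45 pos [ 453.8 -296.4  294.5] x [-0.023 -0.029 -0.999] y [ 0.105 -0.994  0.026] z [-0.994 -0.104  0.026] F [-0.1  0.9 -0.1] w 34.2 q5 0.3
```

View pics/s30.png

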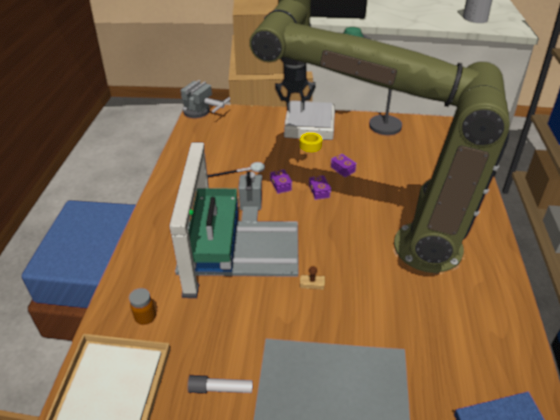

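View pics/t30c.png

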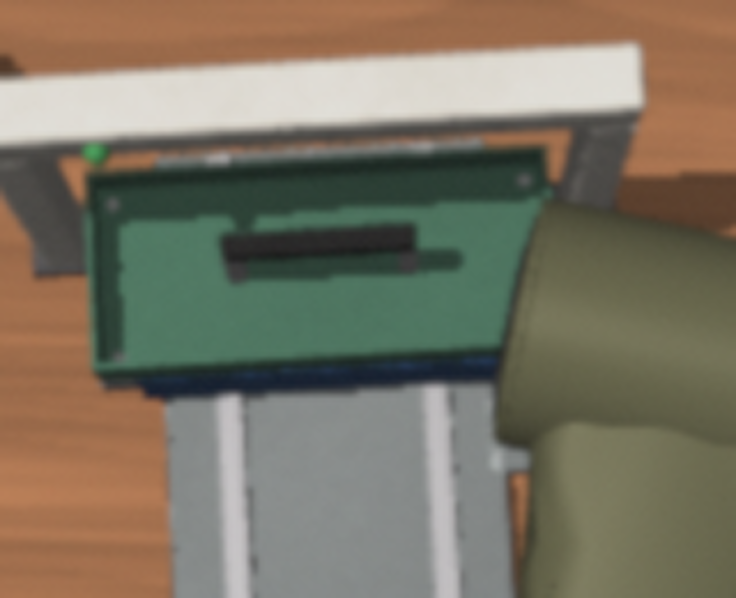

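Run:
```python
from h import *
u=(np.array([[112,203],[525,180],[118,355.]])+.5)/4.6-.5+[190,90]
P=onz("top",u,99)[:,:2];c=(P[1]+P[2])/2;print(P,c,"yaw",np.degrees(np.arctan2(*(P[0]-P[1])[::-1]))-90)
d=c-np.array([519.4,60.6]);print("travel",d@[.996,.087],"lat",d@[-.087,.996],np.linalg.norm(P[1]-P[2]))
u=(np.array([[88,176],[545,150],[98,372]])+.5)/4.6-.5+[190,90]
P=onz("top",u,129)[:,:2];c2=(P[1]+P[2])/2;print(c2,np.linalg.norm(P[1]-P[2]))
```

```text
[[714.1968537  212.81890214]
 [737.66984705 -54.95319162]
 [613.46616621 203.75170654]] [675.56800663  74.39925746] yaw 5.0097615954440045
travel 156.74387000317674 lat 0.1574438518868948 286.9752230851561
[671.89197808  72.61557417] 316.23074440238895
```

Run:
```python
from h import *
print(finish_job())
```

```text
the job is handed in; nothing more can be done
None
```

The job is done and handed in at about 43 s. Two articles were on the table, the mahogany box and one chrome cap, and both went into the blue tray. I then seated the green tray and wound the slide to its far stop.

**What I did**
- I placed the articles while the tray was still at the loading end. I saw no doorknob or second cap in either camera, and I left the three purple boxes alone.
- I lowered the green tray into the sockets and released it.
- I turned the crank clockwise by pushing its paddle with the shut fingers. Nearly two turns took about 4–5 N, until a sharp rise to about 40 N at the wrist marked the stop. Then I backed off.

**Last checks**
- **Seating:** after release, the rim corners matched the seated height in the side view. At the far stop the lug spacing was 287 mm (expected 286.8) with yaw 5.0°.
- **Slide travel:** measured at about 157 mm, good to a few mm. That fits the far stop if the slide started about 3 mm in, and the final crank angle agrees.
- **At hand-in:** the gripper was clear of everything, and the bystanders in view looked unmoved.

**What went less well**
- **Cap placing:** on the first try the gripper's knuckles apparently met the tray rim. I lifted, turned the gripper 90° and set the cap down. The tray did not move, and the wrist force stayed near zero.
- **Centre estimates:** my two estimates of the tray's centre (lug heads and rim) differed by 2–3 mm. That is about the sockets' clearance.
- **Force at the stop:** the rise was mostly sideways (35 N in x, 15 N in y, 11 N in z). That is right at the 40 N limit, but it came through the fingertips on the paddle, and I read the limit as covering the arm and gripper body.

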